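# Find the heavy side of a sieve shaker's flywheel and hold it down at the scriber

### The job

Push the carriage along its rail until it clicks home in the detent of the marking station, where the flywheel stands in front of the scriber. Then turn the flywheel by hand to feel which side is heavy (the greased bearing makes it stop short of the bottom from either side, so try it both ways and take the middle). Finish gripping the flywheel's rim, holding it still with the heavy side straight down at the scriber so that it can be marked; do not let go, and leave the things lying round the jig alone.

Things in the scene. Friction and masses are not known exactly. Their poses are not given: they have to be found in the camera images.
- jig: Fixed aluminium base plate of the marking jig, 252 mm along its rail, 148 mm deep, 10 mm thick. Origin: on the desk under the plate's middle. z is up, y runs along the rail (to the left as seen from the robot), x points away from the robot, square to the rail, along the flywheel's axle.
- carriage (a joint): Slide of the carriage along the rail, m: 0 at the left end stop, growing to the right (-y of the jig) to 0.115 at the right stop; starts at 0 to 0.030. The marking station is at 0.090: a spring ball under the carriage drops into a gap there, pulls it in from about 4 mm either side and takes about 7 N to leave. Elsewhere it slides with 1 to 2 N.
- block_top (a point): Centre of the flat top of the grey bearing block on the carriage behind the flywheel, 126 mm above the desk. The block is 36 mm wide along the rail, 30 mm deep and free for 80 mm below its top: take or push the carriage here. Its front is 36 mm behind the flywheel's rear face.
- wheel_axis (a point): Point on the axle in the middle of the flywheel's thickness, 96 mm above the desk; travels with the carriage; the axle lies along the jig's x. The flywheel is a closed plain steel-grey disc, 110 mm across, 20 mm thick, its faces flat outside a cover plate of 30 mm radius (hub 15 mm radius): pinch the rim from above across the thickness.
- flywheel (a joint): Angle of the flywheel, rad, growing clockwise as seen from the robot (its top goes right, to -y of the jig). At 0 the keyway in the hub, the small dark tooling hole through the wheel near the rim and the line scored across the rim beside it are straight up; they do not show the heavy side, whose direction differs widely each time.
- hub (a point): Centre of the hub's front end on the axle, 18 mm in front of wheel_axis. Hidden in the wheel a slug of about 0.3 kg lies 31 mm off the axle: torque 0.07 to 0.12 N m when level with it, bearing friction 0.036 N m. Let go, the wheel rolls for 1 to 4 s towards heavy side down, never past it, and stops 17 to 30 degrees short; with the heavy side that near to top or bottom it stays put.
- scriber_tip (a point): Tip of the fixed scriber needle, which points along +x of the jig at the bottom of the flywheel's front face when that is at the marking station: 50 mm above the desk, 2 mm before the face. Its post, 10 mm thick and 72 mm high, stands 31 mm before the face.
- oil_bottle: Small amber dropper bottle, 29 mm across, 72 mm high, standing in front of the jig; leave alone. Origin under its middle.
- loupe: Folding loupe, 26x34x16 mm, lying in front of the jig; leave alone. Origin under its middle.
- marker: Marker pen, 135 mm long, 17 mm thick, lying behind the jig; leave alone. Origin under its middle.
- petri_c: Glass petri dish, 61 mm across, 14 mm high, behind the jig; leave alone. Origin under its middle.

How it is judged:
On the way:
1. the carriage sits home in the marking station's detent (value of joint carriage between 0.087 and 0.093 m), for 0.2 s.
At the end, for the whole second after the job is handed in: Carriage within 3 mm of the marking station; the hidden slug (31 mm off the axle) below the axle and within 7.5 mm sideways of the scriber tip, i.e. heavy side straight down within 14 degrees; fingers pressing on the flywheel with over 1 N, flywheel still (under 0.1 rad/s) (all of step 1 and z of slug_c0 in the frame of jig below 0.096 m and y of slug_c0 in the frame of scriber_tip between -0.0075 and 0.0075 m and contact force between the fingers and flywheel above 1 N and velocity of joint flywheel between -0.1 and 0.1 rad/s); the arm keeps its last pose, push and grip.
It fails at once if an object lying round the jig is shifted by more than 20 mm (distance of any of oil_bottle, loupe, marker, petri_c from where it was at the start of the episode above 0.02 m).
It also fails if it takes over 72 s, if anything falls off the work surface, if the arm or the gripper's body presses on something with over 40 N, if the wrist force passes 120 N, or if a joint passes its speed limit or range.

### The arm

A 6-joint arm with a two-finger parallel gripper is mounted at the origin on a cart in front of the work surface, level with it; the furniture and walls round the work are solid. World frame = base frame: x ahead of the robot, y to its left, z up, the work surface at z = 0. Lengths are in m, angles in rad, forces in N, time in s.
With the tool pointing down it reaches from about 0.25 to 0.725 m from the base axis. Payload 4 kg.
Tool frame: the origin (TCP) lies on the centre line of the jaws, within the pads' length; the fingertips stand 14 mm ahead of it and the grasp point (between the pads) lies 5 mm behind it; z points along the fingers, x is the direction in which the jaws open and shut, and the axes are right-handed (so a half turn about z gives the same grasp; the last joint's range is limited). The gripper opens to 85 mm and grips with 20 to 120 N. Pads are 22 mm wide; open, the fingers measure 114 mm over their backs; the gripper's body (76 mm by 85 mm) begins 54 mm behind the grasp point. The pads swing forward as they close: fully open they stand 13 mm farther back than shut.
Start: joints at [1.144, 0.241, 0.005, 1.335, 0, 1.571], TCP at [0.207, 0.455, 0.245] pointing down, gripper open.
Joint ranges: [-2.72, 2.72], [-1.05, 1.87], [-1.09, 1.28], [-1.99, 2.15], [-1.42, 1.44], [-3.14, 3.14]. Speed limits (rad/s): [2.79, 2.79, 3.14, 3.14, 3.14, 3.14].

### API

Orientations are given as a unit quaternion [x, y, z, w].
In Python, from workcell import bot gives the robot as it stands.
- The arm moves only by the tool play_rows, never from a script. Its argument "motion" is a list of rows, each an object with "fingers": the closure, from -1 (fully open) to 1 (shut), so that 0 is half open; "translation": the shift along the tool's x, y, z in cm, a list of three; "roll": the turn about the tool's z in degrees. A call has 1 to 20 rows; each row is the pose to reach, as a shift and turn from the pose commanded when the call began, along the tool's axes at that moment; what a row does not reach only later rows make up. A row lasts 1/12 s, in which the tool goes at most 41.7 mm and 7.16 degrees, less where a joint would pass 70% of its speed; a pose out of reach is approached as far as the arm can. A call with a gripper value outside its range is refused whole. The fingers move at their own pace and stop on an object; the grip force is fixed at half the most. Time passes only in rows, so rows that repeat a pose let the fingers close. It gives the time, the measured TCP pose, the force and the opening at its end, in the units of the state.
- bot.get_obs(): the state, without advancing time (a new reading comes with each control period).
- bot.camera(name): name is "scene" or "top"; returns a dict with "pixels" (480x640x3 uint8, red, green, blue), "intrinsics" (3x3 intrinsics, pixels), "k1" (the pictures are not rectified: a ray, as slopes to the right and down, at radius r is drawn at 1 + k1 r^2 times it, then the intrinsics apply), "world_to_cam" (4x4, takes a point from world to camera coordinates). Camera axes: x right, y down, z forward; pixel columns grow to the right and rows downward; lengths in m; the calibration is good to about 2 mm. A picture is of the moment at which its call begins. There is no depth.
- bot.job_done(): hands the job in, once; it reports no verdict.
The state is a dict: "clock": time; "joint_pos": joint angles; "joint_vel": joint speeds; "tau": joint torques, N m; "eef_pos": TCP position; "tool_rot": TCP orientation; "ft_force": force on the tool from outside, world axes, zero at the start; "ft_torque": the same for the moment, N m; "grip_width": finger opening in m.
Only numpy, scipy, OpenCV 4.12 (cv2) and the standard library are available. Lean on these libraries where they do the work, as an engineer would, in place of code of your own. Each camera call takes 0.05 s, during which the arm holds its last target. There are 200 camera calls.

## Working session

There is one attempt and no reset: what is moved stays moved. The work goes in short steps, Python scripts to look and compute and a tool call to move; the robot and the scene stay as the last step left them, time stands still between calls to the robot, and variables do not carry over. Pictures are saved under pics/ and viewed, about 8 in all and at most 12, crops included, and the job is handed in when it is done.

Besides the shell and the picture viewer there is one more tool, called after ">>>" by a JSON object that holds its "name" and its "arguments". play_rows: Moves the arm, as the interface text tells. Its arguments: {"type":"object","properties":{"motion":{"type":"array","items":{"type":"object","properties":{"fingers":{"type":"number"},"translation":{"type":"array","items":{"type":"number"}},"roll":{"type":"number"}}}}},"required":["motion"]}

```bash
ls; mkdir -p pics; cat > h.py <<'E'
import numpy as np, cv2
from workcell import bot
def snap(n,f):
    c=bot.camera(n); cv2.imwrite(f'pics/{f}.png',c['pixels'][:,:,::-1]); np.savez(f'pics/{f}.npz',**{k:np.array(v) for k,v in c.items()}); return c
def ray(c,u,v):
    K=np.array(c['intrinsics']);k1=float(c['k1']);d=np.array([(u-K[0,2])/K[0,0],(v-K[1,2])/K[1,1]])
    s=d.copy()
    for _ in range(30): s=d/(1+k1*(s@s))
    T=np.array(c['world_to_cam']);R=T[:3,:3];return -R.T@T[:3,3], R.T@np.array([s[0],s[1],1])
def onz(c,u,v,z):
    o,d=ray(c,u,v); return o+d*(z-o[2])/d[2]
def proj(c,p):
    T=np.array(c['world_to_cam']);q=T[:3,:3]@np.array(p)+T[:3,3];s=q[:2]/q[2];s=s*(1+float(c['k1'])*(s@s));K=np.array(c['intrinsics']);return K[0,0]*s[0]+K[0,2],K[1,1]*s[1]+K[1,2]
E
python3 - <<'E'
from h import *
for n in('scene','top'):
    c=snap(n,n+'0');print(n,ray(c,320,240),c['k1'],c['intrinsics'][0][0])
print(bot.get_obs())
E
```

```text
pics
scene (array([-0.06296181, -0.75767794,  0.59573761]), array([ 0.66401426,  0.50583137, -0.55076614])) -0.09829712660760302 606.9933257422759
top (array([ 0.45310219, -0.32946233,  0.96318366]), array([ 0.05473043, -0.00974937, -0.99853161])) 0.039415200127860005 448.9178383084337
{'clock': 0.1, 'joint_pos': array([ 1.14400302e+00,  2.41333233e-01,  3.86055896e-03,  1.33518726e+00,
       -7.05798844e-06,  1.57080092e+00]), 'joint_vel': array([ 0.00016343, -0.00240731,  0.00267791, -0.0002854 , -0.00046435,
        0.00032917]), 'tau': array([ 1.79723054e-03, -3.73136973e+01,  2.53010041e+01,  1.08503186e-02,
        1.38210175e-04, -2.95851834e-06]), 'eef_pos': array([0.2067579 , 0.45466229, 0.24450476]), 'tool_rot': array([ 8.40820086e-01,  5.41313878e-01, -7.81566097e-04,  5.07368757e-04]), 'ft_force': array([-0.06494212, -0.66541188,  0.69100983]), 'ft_torque': array([-0.0162526 ,  0.01167007, -0.00263455]), 'grip_width': 0.08531292679727834}
```

View pics/scene0.png

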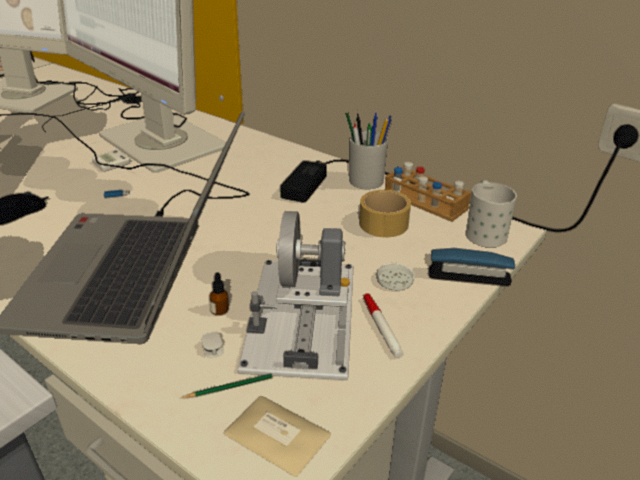

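View pics/top0.png

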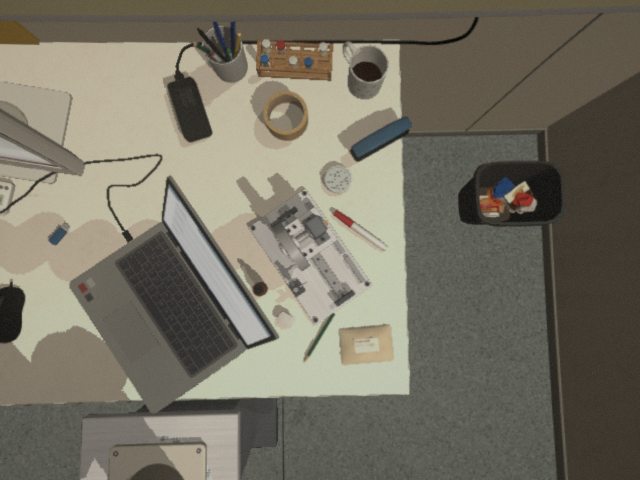

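The top view shows the jig at about (310,255), rotated in the image. In the scene view the wheel is at about (290,250) and the block at (331,260). Next I zoom both views into one picture.

```bash
python3 - <<'E'
import cv2,numpy as np
t=cv2.imread('pics/top0.png')[180:330,240:380]; s=cv2.imread('pics/scene0.png')[200:380,235:365]
a=cv2.resize(t,None,fx=4,fy=4,interpolation=cv2.INTER_CUBIC);cv2.imwrite('pics/tz.png',a)
a=cv2.resize(s,None,fx=3.3333,fy=3.3333,interpolation=cv2.INTER_CUBIC)
t=cv2.resize(t,(364,390),interpolation=cv2.INTER_CUBIC)
cv2.imwrite('pics/sz.png',a)
E
```

```text
(no output)
```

View pics/tz.png

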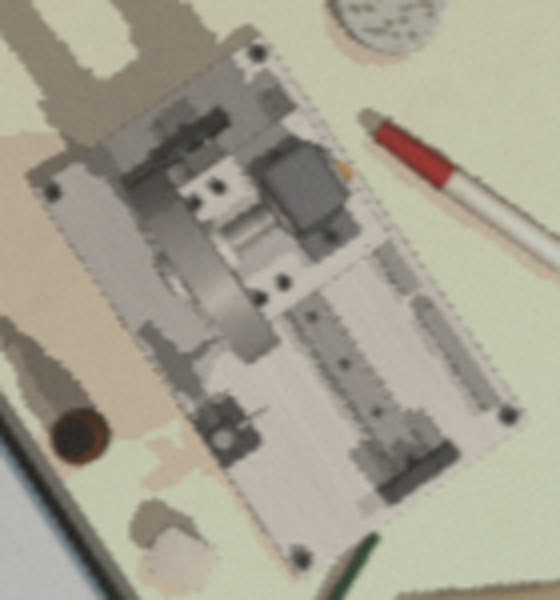

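View pics/sz.png

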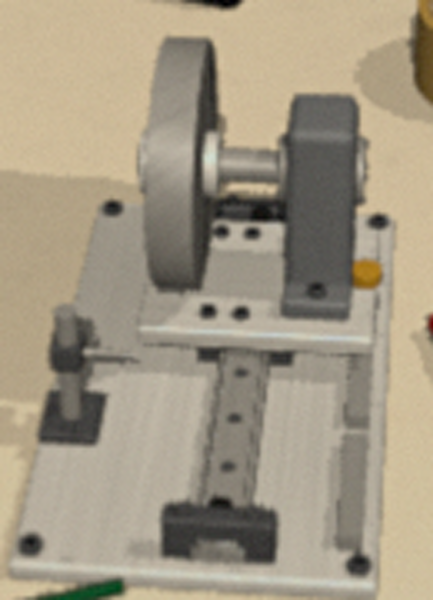

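The top crop shows the plate screws at about (258,53), (52,191), (509,414) and (301,559). It also shows the block top around (300,175) and the wheel rim running from (150,190) to (262,350). The scene crop shows the same four screws, the wheel edge-on and the detent station by the scriber.

```bash
python3 - <<'E'
from h import *
t=np.load('pics/top0.npz');s=np.load('pics/scene0.npz')
T=lambda x,y:(x/4+240-.375,y/4+180-.375)
S=lambda x,y:(x/3.3333+235-.35,y/3.3333+200-.35)
pt=[(258,53),(52,191),(301,559),(509,414)]; ps=[(378,221),(112,208),(30,544),(358,565)]
A=np.array([onz(t,*T(*p),.011) for p in pt]);B=np.array([onz(s,*S(*p),.011) for p in ps])
print(A.round(4),'\n',B.round(4)); 
for Q in(A,B):
    print('ctr',Q.mean(0).round(4),'yaw_y',[np.degrees(np.arctan2(*(d[[1,0]]))).round(1) for d in (Q[0]-Q[3],Q[1]-Q[2])],'yaw_x',[np.degrees(np.arctan2(*(d[[1,0]]))).round(1) for d in (Q[0]-Q[1],Q[3]-Q[2])],np.linalg.norm(Q[0]-Q[3]),np.linalg.norm(Q[0]-Q[1]))
print('block top')
for p in [(252,165),(298,140),(345,185),(303,212)]:print(onz(t,*T(*p),.126).round(4))
print('scriber post top s',onz(s,*S(66,310),.072),'t',onz(t,*T(225,438),.072))
print('block scene top',onz(s,*S(326,103),.126))
print('bottle',onz(t,*T(80,436),.072),'loupe',onz(t,*T(178,562),.016))
print('wheel top ends t', onz(t,*T(172,200),.11),onz(t,*T(255,345),.11))
E
```

```text
[[ 0.6068 -0.3067  0.011 ]
 [ 0.5347 -0.1961  0.011 ]
 [ 0.3389 -0.325   0.011 ]
 [ 0.4124 -0.436   0.011 ]] 
 [[ 0.6093 -0.3041  0.011 ]
 [ 0.5362 -0.1939  0.011 ]
 [ 0.3409 -0.3232  0.011 ]
 [ 0.4133 -0.434   0.011 ]]
ctr [ 0.4732 -0.3159  0.011 ] yaw_y [np.float64(33.6), np.float64(33.3)] yaw_x [np.float64(-56.9), np.float64(-56.5)] 0.233439019658867 0.13195455000013126
ctr [ 0.4749 -0.3138  0.011 ] yaw_y [np.float64(33.5), np.float64(33.5)] yaw_x [np.float64(-56.5), np.float64(-56.8)] 0.23509220222149854 0.13225349474703468
block top
[ 0.5354 -0.3058  0.126 ]
[ 0.5468 -0.3275  0.126 ]
[ 0.5253 -0.3491  0.126 ]
[ 0.5129 -0.3292  0.126 ]
scriber post top s [ 0.40718193 -0.28632429  0.072     ] t [ 0.40582581 -0.28882878  0.072     ]
block scene top [ 0.53405588 -0.32523345  0.126     ]
bottle [ 0.40818407 -0.21750524  0.072     ] loupe [ 0.33921374 -0.26091052  0.016     ]
wheel top ends t [ 0.52092231 -0.26697164  0.11      ] [ 0.45133129 -0.30539148  0.11      ]
```

```bash
python3 - <<'E'
from h import *
ts=[];ss=[]
for i in range(6):
    ts.append(bot.camera('top')['pixels'][222:276,272:316].astype(float)); ss.append(bot.camera('scene')['pixels'][206:294,270:304].astype(float))
def e(a,h):
    a=np.mean(a,0)[:,:,::-1]; a=np.clip((a-70)*1.9,0,255).astype(np.uint8); return cv2.resize(a,(int(a.shape[1]*h/a.shape[0]),h),interpolation=cv2.INTER_CUBIC)
a=e(ts,590);b=e(ss,590);print(a.shape,b.shape);cv2.imwrite('pics/rim.png',np.hstack([a,b]))
print(bot.get_obs()['clock'])
E
```

```text
(590, 480, 3) (590, 227, 3)
0.7
```

View pics/rim.png

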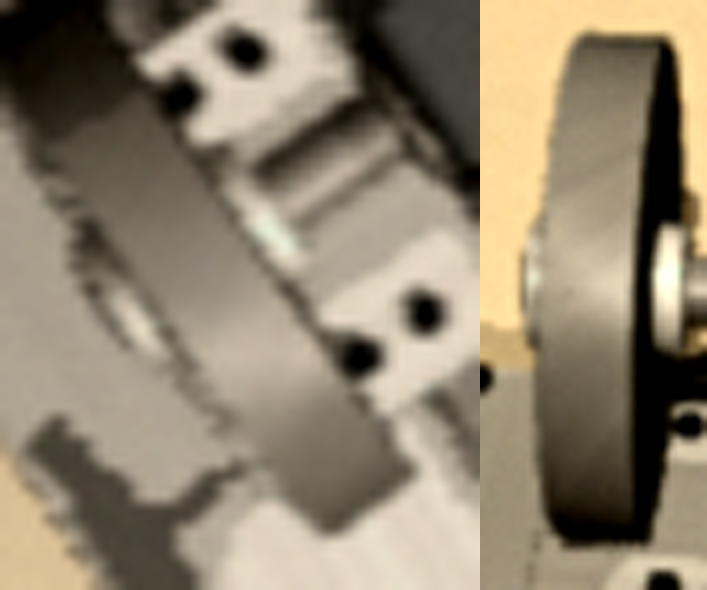

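```bash
cat >> h.py <<'E'
from scipy.spatial.transform import Rotation as Ro
C=np.array([.474,-.3148,0]);yj=np.array([np.cos(np.radians(33.45)),np.sin(np.radians(33.45)),0]);xj=np.array([yj[1],-yj[0],0])
W=lambda x,y,z:C+x*xj+y*yj+np.array([0,0,z])
J=lambda p:np.array([(p-C)@xj,(p-C)@yj,p[2]])
def go(p,pose=None):
    o=bot.get_obs();R=Ro.from_quat(o['tool_rot']);x=R.apply([1,0,0]);yaw=np.degrees(np.arctan2(x[1],x[0]))
    print('yaw',yaw.round(2),'trans cm',(R.inv().apply(p-o['eef_pos'])*100).round(2),'roll',round((yaw+56.55+90)%180-90,2),round(yaw+56.55,2))
E
python3 - <<'E'
from h import *
t=np.load('pics/top0.npz');f=590/54
P=lambda x,y:(272+x/f-.45,222+y/f-.45)
for n,L in dict(front=[(40,170),(75,225),(165,350),(245,460)],rear=[(150,85),(210,170),(300,290),(385,410)],crownish=[]).items():
    print(n,[J(onz(t,*P(*p),.14)).round(4)[:2] for p in L])
print('ends z.096',[J(onz(t,*P(*p),.096)).round(4) for p in [(410,470),(330,530)]])
print('block',J(onz(t,313.9,223.4,.126)))
for u,v in[(170,180),(275,340)]:print('lid',[onz(t,u,v,z).round(3) for z in(.15,.25)])
go(W(-.0185,.042,.40)); go(W(-.0185,.042,.30)); print(J(bot.get_obs()['eef_pos']))
E
```

```text
front [array([-0.0325,  0.0586]), array([-0.0328,  0.0476]), array([-0.0322,  0.0217]), array([-0.0315, -0.0011])]
rear [array([-0.0092,  0.06  ]), array([-0.0089,  0.0425]), array([-0.0079,  0.0172]), array([-0.0075, -0.0074])]
crownish []
ends z.096 [array([-0.0102, -0.0177,  0.096 ]), array([-0.0278, -0.0184,  0.096 ])]
block [0.04103962 0.04037403 0.126     ]
lid [array([ 0.612, -0.067,  0.15 ]), array([ 0.592, -0.099,  0.25 ])]
lid [array([ 0.321, -0.254,  0.15 ]), array([ 0.337, -0.263,  0.25 ])]
yaw 65.54 trans cm [-54.49  56.85 -15.47] roll -57.91 122.09
yaw 65.54 trans cm [-54.49  56.85  -5.47] roll -57.91 122.09
[-0.78958054  0.20159609  0.24531267]
```

```bash
python3 - <<'E'
from h import *
t=np.load('pics/top0.npz');s=np.load('pics/scene0.npz')
def tri(a,b):
    o1,d1=ray(t,*a);o2,d2=ray(s,*b);M=np.c_[d1,-d2];k=np.linalg.lstsq(M,o2-o1,rcond=None)[0];p,q=o1+k[0]*d1,o2+k[1]*d2;return ((p+q)/2).round(3),np.linalg.norm(p-q).round(3)
for b in[(243,115),(197,215),(150,335)]:
  for a in [(170,180),(275,340)]:print(a,b,tri(a,b))
for z in (.1,.15,.2,.25): p=onz(t,275,340,z); print(z,p.round(3),J(p).round(3),proj(s,p))
E
```

```text
(170, 180) (243, 115) (array([ 0.598, -0.092,  0.224]), np.float64(0.003))
(275, 340) (243, 115) (array([ 0.369, -0.291,  0.348]), np.float64(0.048))
(170, 180) (197, 215) (array([ 0.615,  0.011, -0.011]), np.float64(0.076))
(275, 340) (197, 215) (array([ 0.336, -0.264,  0.223]), np.float64(0.009))
(170, 180) (150, 335) (array([ 0.633,  0.164, -0.394]), np.float64(0.203))
(275, 340) (150, 335) (array([ 0.289, -0.231,  0.046]), np.float64(0.039))
0.1 [ 0.313 -0.249  0.1  ] [-0.144 -0.099  0.1  ] (np.float64(182.5684906232068), np.float64(300.1898811499094))
0.15 [ 0.321 -0.254  0.15 ] [-0.135 -0.094  0.15 ] (np.float64(185.17175291176332), np.float64(267.2988486401758))
0.2 [ 0.329 -0.259  0.2  ] [-0.127 -0.09   0.2  ] (np.float64(188.0453123559874), np.float64(232.10779308410585))
0.25 [ 0.337 -0.263  0.25 ] [-0.119 -0.086  0.25 ] (np.float64(191.22144497786343), np.float64(194.44609142596545))
```

>>> {"name": "play_rows", "arguments": {"motion": [{"translation": [0,0,-6],"roll": 0,"fingers": 0},{"translation": [0,0,-10],"roll": 0,"fingers": 0},{"translation": [0,0,-15],"roll": 10,"fingers": 0},{"translation": [-5,5,-15],"roll": 20,"fingers": 0},{"translation": [-54.5,56.8,-15.5],"roll": 122.1,"fingers": 0},{"translation": [-54.5,56.8,-15.5],"roll": 122.1,"fingers": 0},{"translation": [-54.5,56.8,-15.5],"roll": 122.1,"fingers": 0},{"translation": [-54.5,56.8,-15.5],"roll": 122.1,"fingers": 0},{"translation": [-54.5,56.8,-15.5],"roll": 122.1,"fingers": 0},{"translation": [-54.5,56.8,-15.5],"roll": 122.1,"fingers": 0},{"translation": [-54.5,56.8,-15.5],"roll": 122.1,"fingers": 0},{"translation": [-54.5,56.8,-15.5],"roll": 122.1,"fingers": 0},{"translation": [-54.5,56.8,-15.5],"roll": 122.1,"fingers": 0},{"translation": [-54.5,56.8,-15.5],"roll": 122.1,"fingers": 0},{"translation": [-54.5,56.8,-15.5],"roll": 122.1,"fingers": 0},{"translation": [-54.5,56.8,-15.5],"roll": 122.1,"fingers": 0},{"translation": [-54.5,56.8,-15.5],"roll": 122.1,"fingers": 0},{"translation": [-54.5,56.8,-15.5],"roll": 122.1,"fingers": 0},{"translation": [-54.5,56.8,-15.5],"roll": 122.1,"fingers": 0},{"translation": [-54.5,56.8,-15.5],"roll": 122.1,"fingers": 0}]}}

```text
clock: 2.37
eef_pos: [0.4684, -0.2028, 0.3988]
tool_rot: [0.88, -0.476, 0.0, -0.0]
ft_force: [0.8, 0.2, 0.1]
grip_width: 0.0427
```

```bash
python3 - <<'E'
from h import *
o=bot.get_obs();print(o['clock'],J(o['eef_pos']),o['grip_width'],o['ft_force'],o['joint_pos'].round(2))
go(W(-.0195,.040,.40));go(W(-.0195,.040,.142))
E
```

```text
2.3667 [-0.09655943  0.0571018   0.39876361] 0.04271254649358646 [0.84082423 0.24568125 0.11678492] [-0.41  0.26  0.42  1.73  0.    2.15]
yaw -56.84 trans cm [ 7.71  1.67 -0.12] roll -0.29 -0.29
yaw -56.84 trans cm [ 7.7   1.69 25.68] roll -0.29 -0.29
```

>>> {"name": "play_rows", "arguments": {"motion": [{"translation": [4,0.9,0],"roll": 0.3,"fingers": 0},{"translation": [7.7,1.7,0],"roll": 0.3,"fingers": 0},{"translation": [7.7,1.7,4],"roll": 0.3,"fingers": 0},{"translation": [7.7,1.7,8],"roll": 0.3,"fingers": 0},{"translation": [7.7,1.7,12],"roll": 0.3,"fingers": 0},{"translation": [7.7,1.7,16],"roll": 0.3,"fingers": 0},{"translation": [7.7,1.7,20],"roll": 0.3,"fingers": 0},{"translation": [7.7,1.7,20],"roll": 0.3,"fingers": 0},{"translation": [7.7,1.7,20],"roll": 0.3,"fingers": 0}]}}

```text
clock: 3.12
eef_pos: [0.4947, -0.2732, 0.1966]
tool_rot: [0.879, -0.476, -0.003, -0.0]
ft_force: [1.1, -0.9, 1.3]
grip_width: 0.0428
```

```bash
python3 - <<'E'
from h import *
snap('top','top1');o=bot.get_obs();print(o['clock'],J(o['eef_pos']),o['grip_width'],o['ft_force'])
go(W(-.0195,.040,.142))
s=snap('scene','s1')['pixels'][150:390,210:370,::-1]
cv2.imwrite('pics/s1z.png',cv2.resize(s,None,fx=2.5,fy=2.5,interpolation=cv2.INTER_CUBIC))
E
```

```text
3.1667 [-0.02101124  0.04145594  0.19986517] 0.042660688459852096 [ 0.58877288 -0.06652213  0.22926201]
yaw -56.85 trans cm [0.15 0.15 5.79] roll -0.3 -0.3
```

View pics/s1z.png

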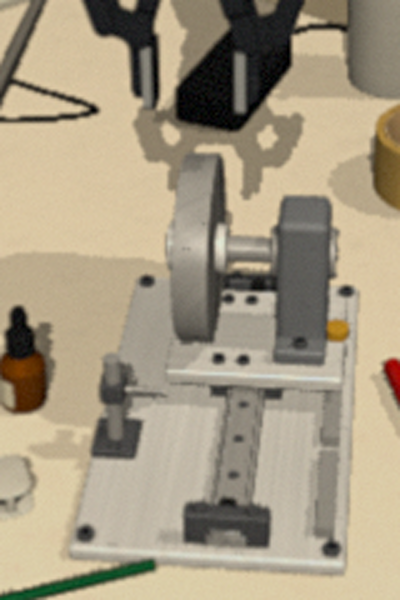

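The fingers (about (146,75) and (241,82)) straddle the wheel (about (200,155)) evenly, so I descend and pinch the rim.

>>> {"name": "play_rows", "arguments": {"motion": [{"translation": [0.15,0.15,2],"roll": 0.3,"fingers": 0},{"translation": [0.15,0.15,4],"roll": 0.3,"fingers": 0},{"translation": [0.15,0.15,5.7],"roll": 0.3,"fingers": 0},{"translation": [0.15,0.15,5.7],"roll": 0.3,"fingers": 0},{"translation": [0.15,0.15,5.7],"roll": 0.3,"fingers": 0.3},{"translation": [0.15,0.15,5.7],"roll": 0.3,"fingers": 0.4},{"translation": [0.15,0.15,5.7],"roll": 0.3,"fingers": 1},{"translation": [0.15,0.15,5.7],"roll": 0.3,"fingers": 1},{"translation": [0.15,0.15,5.7],"roll": 0.3,"fingers": 1},{"translation": [0.15,0.15,5.7],"roll": 0.3,"fingers": 1},{"translation": [0.15,0.15,5.7],"roll": 0.3,"fingers": 1}]}}

```text
clock: 4.13
eef_pos: [0.497, -0.2754, 0.1448]
tool_rot: [0.879, -0.478, 0.001, -0.001]
ft_force: [-2.9, 4.1, 6.2]
grip_width: 0.0188
```

```bash
python3 - <<'E'
from h import *
o=bot.get_obs();f=o['ft_force'];print(o['clock'],J(o['eef_pos']),o['grip_width'],'Fj',f@xj,f@yj,f[2],o['ft_torque'])
E
```

```text
4.1333 [-0.02019763  0.04091665  0.14479886] 0.01880008634521216 Fj -5.022087872616552 -0.13034631299581265 6.211418372635732 [1.02426869 0.59216663 0.26158002]
```

>>> {"name": "play_rows", "arguments": {"motion": [{"translation": [-0.1,0.4,0],"roll": 0,"fingers": 1},{"translation": [-0.1,1.2,0],"roll": 0,"fingers": 1},{"translation": [-0.1,2.0,0],"roll": 0,"fingers": 1},{"translation": [-0.1,2.8,0],"roll": 0,"fingers": 1},{"translation": [-0.1,3.6,0],"roll": 0,"fingers": 1},{"translation": [-0.1,4.4,0],"roll": 0,"fingers": 1},{"translation": [-0.1,5.2,0],"roll": 0,"fingers": 1},{"translation": [-0.1,6.0,0],"roll": 0,"fingers": 1},{"translation": [-0.1,6.8,0],"roll": 0,"fingers": 1},{"translation": [-0.1,7.4,0],"roll": 0,"fingers": 1},{"translation": [-0.1,7.8,0],"roll": 0,"fingers": 1},{"translation": [-0.1,7.8,0],"roll": 0,"fingers": 1},{"translation": [-0.1,7.8,0],"roll": 0,"fingers": 1}]}}

```text
clock: 5.22
eef_pos: [0.4321, -0.3183, 0.1448]
tool_rot: [0.878, -0.478, 0.003, -0.001]
ft_force: [1.4, 3.3, 6.3]
grip_width: 0.0189
```

```bash
cat >> h.py <<'E'
def st():
    o=bot.get_obs();f=o['ft_force'];print(o['clock'],J(o['eef_pos']).round(4),o['grip_width'].round(4),'Fj',(f@xj).round(2),(f@yj).round(2),f[2].round(2))
E
python3 - <<'E'
from h import *
st();t=snap('top','t2');s=snap('scene','s2');st()
print('expected block top px', proj(t,W(.0415,-.0414,.126)))
a=cv2.resize(t['pixels'][200:320,250:380,::-1],(440,406),interpolation=cv2.INTER_CUBIC)
b=cv2.resize(s['pixels'][190:370,235:365,::-1],(293,406),interpolation=cv2.INTER_CUBIC)
cv2.imwrite('pics/v2.png',np.hstack([a,b]))
E
```

```text
Traceback (most recent call last):
  File "h.py", line 22, in st
    o=bot.get_obs();f=o['ft_force'];print(o['clock'],J(o['eef_pos']).round(4),o['grip_width'].round(4),'Fj',(f@xj).round(2),(f@yj).round(2),f[2].round(2))
                                                                              ^^^^^^^^^^^^^^^^^^^^^
AttributeError: 'float' object has no attribute 'round'
```

```bash
sed -i "s/o\['grip_width'\].round(4)/round(o['grip_width'],4)/" h.py; python3 - <<'E'
from h import *
st();t=snap('top','t2');s=snap('scene','s2');st()
print('expected block top px', proj(t,W(.0415,-.0414,.126)))
a=cv2.resize(t['pixels'][200:320,250:380,::-1],(440,406),interpolation=cv2.INTER_CUBIC)
b=cv2.resize(s['pixels'][190:370,235:365,::-1],(293,406),interpolation=cv2.INTER_CUBIC)
cv2.imwrite('pics/v2.png',np.hstack([a,b]))
E
```

```text
5.2167 [-0.0202 -0.0369  0.1448] 0.0189 Fj -1.99 3.01 6.25
5.3167 [-0.0202 -0.0368  0.1448] 0.0188 Fj -0.1 3.41 5.99
expected block top px (np.float64(338.94039808536945), np.float64(259.3223632211924))
```

View pics/v2.png

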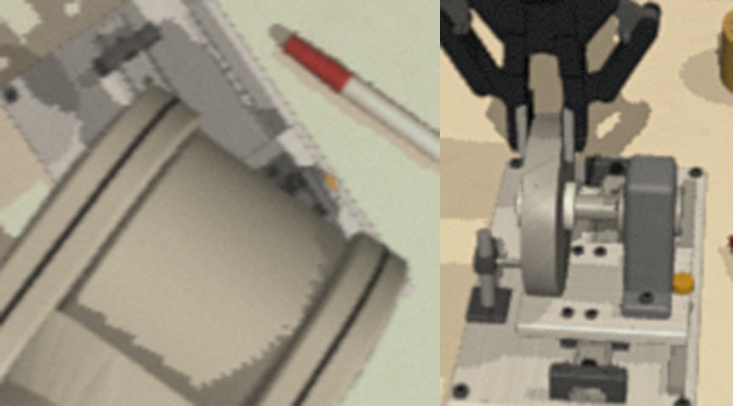

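The wheel is pinched. The carriage now stands near the scriber, with the block top at about (650,163) and the orange ball at about (683,283). I measure the block, the ball and the strip gap in numbers.

```bash
python3 - <<'E'
from h import *
t=np.load('pics/top0.npz');s0=np.load('pics/scene0.npz');s=np.load('pics/s2.npz')
T=lambda x,y:(x/4+240-.375,y/4+180-.375)
print('gap top',[J(onz(t,*T(x,y),.016)).round(4) for x,y in[(408,290),(418,298)]])
S=lambda x,y:(x/3.3333+235-.35,y/3.3333+200-.35)
print('gap scene',[J(onz(s0,*S(x,y),.016)).round(4) for x,y in[(357,428),(357,434)]])
def ball(c,z=.03):
    h=cv2.cvtColor(c['pixels'],cv2.COLOR_RGB2HSV);m=cv2.inRange(h,(14,180,120),(28,255,255));m[:, :310]=0;m[:,370:]=0;m[:255]=0;m[330:]=0
    v,u=np.nonzero(m);return u.mean(),v.mean(),len(u),J(onz(c,u.mean(),v.mean(),z)).round(4)
print(ball(s0),ball(s))
b=lambda c:[J(onz(c,*p,.126)).round(4) for p in c]
S2=lambda x,y:(235+(x-440)*130/293-.3,190+y*180/406-.3)
print('block top now',J(onz(s,*S2(650,163),.126)),'before',J(onz(s0,*S(326,103),.126)))
E
```

```text
gap top [array([ 0.0602, -0.0342,  0.016 ]), array([ 0.0621, -0.0407,  0.016 ])]
gap scene [array([ 0.0621, -0.0402,  0.016 ]), array([ 0.0623, -0.044 ,  0.016 ])]
(np.float64(344.44897959183675), np.float64(281.7755102040816), 49, array([0.0619, 0.0505, 0.03  ])) (np.float64(342.4), np.float64(315.3833333333333), 60, array([ 0.0621, -0.0288,  0.03  ]))
block top now [ 0.04008321 -0.03393217  0.126     ] before [0.04180867 0.04435765 0.126     ]
```

>>> {"name": "play_rows", "arguments": {"motion": [{"translation": [0,0.15,0],"roll": 0,"fingers": 1},{"translation": [0,0.3,0],"roll": 0,"fingers": 1},{"translation": [0,0.3,0],"roll": 0,"fingers": 1}]}}

```text
clock: 5.57
eef_pos: [0.4314, -0.3187, 0.1449]
tool_rot: [0.879, -0.477, 0.004, -0.003]
ft_force: [6.4, 5.9, 5.3]
grip_width: 0.0186
```

```bash
python3 -c "
from h import *
st()"
```

```text
5.5667 [-0.0202 -0.0377  0.1449] 0.0186 Fj -1.43 8.56 5.25
```

```bash
python3 - <<'E'
from h import *
t=np.load('pics/top0.npz');s0=np.load('pics/scene0.npz')
T=lambda x,y:(x/4+240-.375,y/4+180-.375)
S=lambda x,y:(x/3.3333+235-.35,y/3.3333+200-.35)
print('tip',J(onz(t,*T(267,409),.05)),J(onz(s0,*S(138,360),.05)))
print('post',J(onz(t,*T(225,438),.072)),J(onz(s0,*S(66,312),.072)))
E
```

```text
tip [-0.03503422 -0.04298564  0.05      ] [-0.03070135 -0.04345584  0.05      ]
post [-0.05924776 -0.04256673  0.072     ] [-0.06037499 -0.04137599  0.072     ]
```

>>> {"name": "play_rows", "arguments": {"motion": [{"translation": [0,-0.3,0],"roll": 0,"fingers": 1},{"translation": [0,-0.3,0],"roll": 0,"fingers": 1},{"translation": [0,-0.6,0],"roll": 0,"fingers": 1},{"translation": [0,-0.6,0],"roll": 0,"fingers": 1}]}}

```text
clock: 5.9
eef_pos: [0.4332, -0.3176, 0.1448]
tool_rot: [0.878, -0.478, 0.002, 0.002]
ft_force: [-2.8, 1.0, 8.3]
grip_width: 0.0188
```

```bash
python3 -c "
from h import *
st()"
```

```text
5.9 [-0.0202 -0.0356  0.1448] 0.0188 Fj -2.39 -1.81 8.31
```

>>> {"name": "play_rows", "arguments": {"motion": [{"translation": [0,0.3,0],"roll": 0,"fingers": 1},{"translation": [0,0.6,0],"roll": 0,"fingers": 1},{"translation": [0,0.7,0],"roll": 0,"fingers": 1},{"translation": [0,0.8,0],"roll": 0,"fingers": 1},{"translation": [0,0.8,0],"roll": 0,"fingers": 1}]}}

```text
clock: 6.32
eef_pos: [0.4308, -0.3192, 0.1449]
tool_rot: [0.879, -0.477, 0.005, -0.004]
ft_force: [8.7, 8.1, 4.3]
grip_width: 0.0184
```

```bash
python3 -c "
from h import *
st();s=snap('scene','s3');st()
h=cv2.cvtColor(s['pixels'],cv2.COLOR_RGB2HSV);m=cv2.inRange(h,(14,180,120),(28,255,255));m[:,:310]=0;m[:,370:]=0;m[:255]=0;m[340:]=0
v,u=np.nonzero(m);print(J(onz(s,u.mean(),v.mean(),.03)))
"
```

```text
6.3167 [-0.0202 -0.0384  0.1449] 0.0184 Fj -1.91 11.75 4.33
6.3667 [-0.0202 -0.0384  0.1449] 0.0186 Fj -1.17 10.55 4.49
[ 0.06203624 -0.02919788  0.03      ]
```

>>> {"name": "play_rows", "arguments": {"motion": [{"translation": [0,-0.6,0],"roll": 0,"fingers": 1},{"translation": [0,-1.0,0],"roll": 0,"fingers": 1},{"translation": [0,-1.0,0],"roll": 0,"fingers": 1},{"translation": [0,-1.0,0],"roll": 0,"fingers": 1}]}}

```text
clock: 6.7
eef_pos: [0.4339, -0.3172, 0.1447]
tool_rot: [0.878, -0.478, 0.002, 0.003]
ft_force: [-4.0, -2.2, 7.9]
grip_width: 0.0185
```

```bash
python3 -c "
from h import *
st();s=snap('scene','s4');st()
h=cv2.cvtColor(s['pixels'],cv2.COLOR_RGB2HSV);m=cv2.inRange(h,(14,180,120),(28,255,255));m[:,:310]=0;m[:,370:]=0;m[:255]=0;m[340:]=0
v,u=np.nonzero(m);print(J(onz(s,u.mean(),v.mean(),.03)))
cv2.imwrite('pics/s4z.png',cv2.resize(s['pixels'][225:325,240:355,::-1],None,fx=6,fy=6,interpolation=cv2.INTER_CUBIC))
"
```

```text
6.7 [-0.0201 -0.0348  0.1447] 0.0185 Fj -0.4 -4.54 7.93
6.75 [-0.0201 -0.0348  0.1447] 0.0187 Fj -1.47 -3.92 9.51
[ 0.06200299 -0.02785898  0.03      ]
```

View pics/s4z.png

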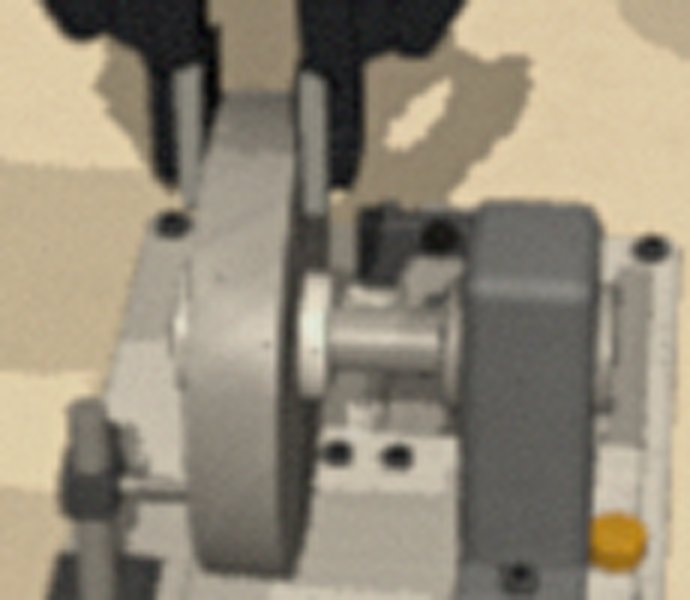

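>>> {"name": "play_rows", "arguments": {"motion": [{"translation": [0,-0.3,0],"roll": 0,"fingers": 1},{"translation": [0,-0.3,0],"roll": 0,"fingers": 1},{"translation": [0,-0.3,0],"roll": 0,"fingers": 1}]}}

```text
clock: 7.0
eef_pos: [0.4351, -0.3164, 0.1446]
tool_rot: [0.878, -0.479, 0.001, 0.004]
ft_force: [-6.4, -2.5, 8.3]
grip_width: 0.0189
```

```bash
cat >> h.py <<'E'
def ball(s):
    h=cv2.cvtColor(s['pixels'],cv2.COLOR_RGB2HSV);m=cv2.inRange(h,(14,180,120),(28,255,255));m[:,:310]=0;m[:,370:]=0;m[:255]=0;m[345:]=0
    v,u=np.nonzero(m);return J(onz(s,u.mean(),v.mean(),.03)).round(4)
E
python3 -c "
from h import *
st();s=snap('scene','s5');st();print(ball(s))
"
```

```text
7.0 [-0.0201 -0.0334  0.1446] 0.0189 Fj -1.46 -6.74 8.25
7.05 [-0.0201 -0.0333  0.1446] 0.0189 Fj -1.61 -8.87 9.21
[ 0.062  -0.0272  0.03  ]
```

The carriage resists about 8 to 10 N both ways with only ±1 mm of motion. It is therefore home in the detent, with the ball at y ≈ -0.0282 in scene coordinates. I centre the tool, let go and lift.

>>> {"name": "play_rows", "arguments": {"motion": [{"translation": [0,0.6,0],"roll": 0,"fingers": 1},{"translation": [0,0.6,0],"roll": 0,"fingers": 1},{"translation": [0,0.6,0],"roll": 0,"fingers": 0.3},{"translation": [0,0.6,0],"roll": 0,"fingers": 0},{"translation": [0,0.6,-1],"roll": 0,"fingers": 0},{"translation": [0,0.6,-4],"roll": 0,"fingers": 0},{"translation": [0,0.6,-7],"roll": 0,"fingers": 0},{"translation": [0,0.6,-7],"roll": 0,"fingers": 0}]}}

```text
clock: 7.72
eef_pos: [0.4343, -0.3187, 0.2185]
tool_rot: [0.878, -0.478, 0.005, 0.001]
ft_force: [0.1, -0.8, 0.6]
grip_width: 0.0425
```

```bash
python3 - <<'E'
from h import *
st();pr=None
for i in range(16):
    s=bot.camera('scene');p=s['pixels'].astype(float)
    w=p[230:310,272:293].mean(2)
    if pr is not None and i%3==0:print(i,np.abs(w-pr).mean().round(2),ball(s))
    if i%3==0: pr=w
    for _ in range(1):bot.camera('top')
np.savez('pics/s6.npz',**{k:np.array(v) for k,v in s.items()})
st()
im=s['pixels'][205:315,255:345,::-1]
cv2.imwrite('pics/s6z.png',cv2.resize(np.clip((im.astype(float)-40)*1.5,0,255).astype(np.uint8),None,fx=5,fy=5,interpolation=cv2.INTER_CUBIC))
E
```

```text
7.7167 [-0.0186 -0.0353  0.2185] 0.0425 Fj 0.77 -0.36 0.63
3 3.98 [ 0.0621 -0.0286  0.03  ]
6 1.92 [ 0.062  -0.0288  0.03  ]
9 1.77 [ 0.062  -0.0288  0.03  ]
12 1.76 [ 0.062  -0.0288  0.03  ]
15 1.73 [ 0.062  -0.0288  0.03  ]
9.3167 [-0.0218 -0.0363  0.2116] 0.0428 Fj 0.2 -0.13 0.17
```

View pics/s6z.png

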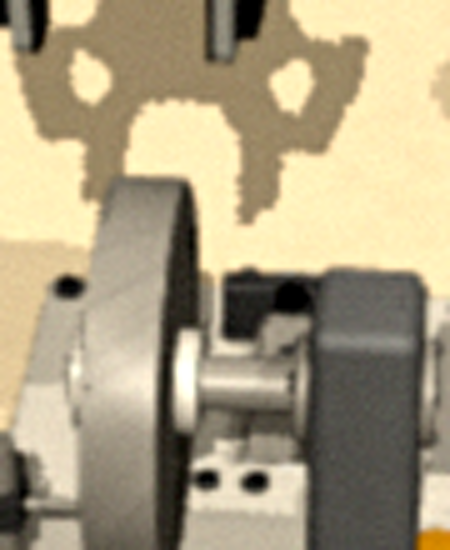

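```bash
python3 - <<'E'
from h import *
st();go(W(-.0202,-.0806,.125))
E
```

```text
9.3167 [-0.0218 -0.0363  0.2116] 0.0428 Fj 0.2 -0.13 0.17
yaw -57.16 trans cm [0.21 4.42 8.66] roll -0.61 -0.61
```

>>> {"name": "play_rows", "arguments": {"motion": [{"translation": [0.2,2.2,1],"roll": -0.6,"fingers": 0},{"translation": [0.2,4.4,3],"roll": -0.6,"fingers": 0},{"translation": [0.2,4.4,5.5],"roll": -0.6,"fingers": 0},{"translation": [0.2,4.4,7.5],"roll": -0.6,"fingers": 0},{"translation": [0.2,4.4,8.7],"roll": -0.6,"fingers": 0},{"translation": [0.2,4.4,8.7],"roll": -0.6,"fingers": 0.2},{"translation": [0.2,4.4,8.7],"roll": -0.6,"fingers": 1},{"translation": [0.2,4.4,8.7],"roll": -0.6,"fingers": 1},{"translation": [0.2,4.4,8.7],"roll": -0.6,"fingers": 1},{"translation": [0.2,4.4,8.7],"roll": -0.6,"fingers": 1}]}}

```text
clock: 10.15
eef_pos: [0.3959, -0.3423, 0.125]
tool_rot: [0.881, -0.474, 0.0, 0.0]
ft_force: [-0.1, 0.4, -5.1]
grip_width: 0.019
```

```bash
python3 - <<'E'
from h import *
st();go(W(-.0202,-.0806,.125))
E
```

```text
10.15 [-0.0201 -0.0803  0.125 ] 0.019 Fj -0.37 0.11 -5.1
yaw -56.53 trans cm [-0.01  0.03 -0.  ] roll 0.02 0.02
```

>>> {"name": "play_rows", "arguments": {"motion": [{"translation": [0,-0.32,-0.34],"roll": 0,"fingers": 1},{"translation": [0,-0.65,-0.65],"roll": 0,"fingers": 1},{"translation": [0,-1.41,-1.18],"roll": 0,"fingers": 1},{"translation": [0,-2.25,-1.57],"roll": 0,"fingers": 1},{"translation": [0,-3.14,-1.81],"roll": 0,"fingers": 1},{"translation": [0,-4.06,-1.89],"roll": 0,"fingers": 1},{"translation": [0,-4.98,-1.81],"roll": 0,"fingers": 1},{"translation": [0,-5.87,-1.57],"roll": 0,"fingers": 1},{"translation": [0,-6.71,-1.18],"roll": 0,"fingers": 1},{"translation": [0,-7.47,-0.65],"roll": 0,"fingers": 1},{"translation": [0,-8.12,0],"roll": 0,"fingers": 1},{"translation": [0,-8.12,0],"roll": 0,"fingers": 1}]}}

```text
clock: 11.15
eef_pos: [0.463, -0.2979, 0.1267]
tool_rot: [0.881, -0.474, 0.0, 0.002]
ft_force: [-5.9, -2.2, 5.2]
grip_width: 0.019
```

```bash
python3 - <<'E'
from h import *
st();s=snap('scene','s7');st();print(ball(s))
# unwrap rim: y=-.040 +/- , sample across x at each angle
def unwrap(c,yc=-.040,xc=-.0195):
    g=c['pixels'].mean(2).astype(np.float32);out=[]
    for th in range(0,150,1):
        a=np.radians(th);row=[]
        for x in np.linspace(-.008,.008,9):
            u,v=proj(c,W(xc+x,yc-.055*np.sin(a),.096+.055*np.cos(a)));row.append(cv2.getRectSubPix(g,(1,1),(u,v))[0,0])
        out.append(row)
    return np.array(out)
a=unwrap(np.load('pics/s6.npz')).mean(1);b=unwrap(s).mean(1)
for n,q in(('s6',a),('s7',b)):
    d=q-np.convolve(np.pad(q,7,mode='edge'),np.ones(15)/15,'valid');k=np.argsort(d)[:6];print(n,[(int(i),round(float(d[i]),1)) for i in k],d.std().round(2))
E
```

```text
11.15 [-2.020e-02  1.000e-04  1.267e-01] 0.019 Fj -1.42 -6.15 5.2
11.2 [-0.0201  0.      0.1267] 0.0187 Fj -2.18 -4.88 3.36
[ 0.0621 -0.0274  0.03  ]
s6 [(125, -7.3), (149, -7.1), (124, -7.1), (123, -6.9), (126, -6.4), (122, -6.3)] 2.59
s7 [(122, -7.9), (149, -7.7), (123, -7.7), (124, -7.1), (121, -6.7), (125, -6.7)] 2.76
```

```bash
cat >> h.py <<'E'
def unwrap(c,ths,yc=-.040,xc=-.0195):
    g=c['pixels'].mean(2).astype(np.float32);out=[]
    for th in ths:
        a=np.radians(th);row=[]
        for x in np.linspace(-.007,.007,8):
            u,v=proj(c,W(xc+x,yc-.055*np.sin(a),.096+.055*np.cos(a)));row.append(cv2.getRectSubPix(g,(1,1),(u,v))[0,0])
        out.append(row)
    return np.array(out)
E
python3 - <<'E'
from h import *
s6=np.load('pics/s6.npz');s7=np.load('pics/s7.npz')
th=range(10,140,3)
a=unwrap(s6,th);b=unwrap(s7,th);d=b-a
for t,r,q in zip(th,a,d):print(t,r.mean().round(0),r.min().round(0),q.mean().round(1),q.round(0).astype(int))
E
```

```text
10 144.0 143.0 3.5 [3 3 7 5 5 2 4 0]
13 147.0 145.0 2.5 [ 1  6  7  5  0 -3  4  0]
16 149.0 147.0 1.6 [ 3  4  2 -1  0  2  3 -2]
19 152.0 150.0 0.8 [ 0  4  0 -3  1  2  1  2]
22 152.0 150.0 2.5 [ 4  4 -2  1  4 -1  4  7]
25 153.0 151.0 2.3 [ 4  0 -1  3  5  2  2  3]
28 155.0 151.0 1.4 [ 3  1  2  5  4 -4 -1  1]
31 157.0 153.0 0.3 [ 7  1 -2 -2 -2 -3  1  2]
34 159.0 156.0 -0.9 [ 2 -5 -5  0 -3  1  1  2]
37 162.0 157.0 1.7 [-3 -5 -1  3  1  2  6 10]
40 165.0 160.0 6.3 [ 2  2  2  9  8  9 10  9]
43 169.0 167.0 10.8 [ 9  7  6 14 13  8 13 16]
46 175.0 170.0 12.5 [19 16  6  6 12 10 16 16]
49 182.0 172.0 9.7 [17 11  7  8 11  9  6  9]
52 185.0 172.0 -1.5 [  6  10   3  -5  -3  -8 -11  -4]
55 184.0 162.0 -8.1 [  8  -3  -6 -13 -15 -13 -12 -12]
58 174.0 165.0 -6.1 [ -6  -5   0  -3  -8  -7  -7 -12]
61 162.0 157.0 -3.9 [-7 -8 -3  2 -5 -6 -2 -2]
64 151.0 148.0 -0.7 [-9 -4 -4 -2  5  2  1  4]
67 143.0 141.0 1.8 [ 1  0 -1 -2 -2  5  8  6]
70 139.0 136.0 0.9 [ 1 -1  0  0 -1  2  4  3]
73 134.0 129.0 1.4 [-1  5  1  3  1  0 -1  3]
76 131.0 126.0 0.6 [ 3  1  1  3  0 -1  1 -3]
79 129.0 125.0 0.1 [ 2  1  1  1  3  1 -3 
[... 197 characters left out ...]
110.0 -1.3 [-4 -2 -3 -1 -1  1 -2  2]
97 110.0 106.0 -1.9 [-1 -5 -4 -3  1 -2 -2  1]
100 106.0 103.0 -1.4 [-3 -1 -3 -2  0 -2  0  1]
103 102.0 100.0 -2.2 [-5 -6 -1  1  0 -2 -2 -4]
106 99.0 96.0 -3.1 [-5 -6 -2 -5 -1 -2 -3 -2]
109 94.0 91.0 -3.4 [-4 -1 -4 -5 -3 -3 -3 -4]
112 90.0 86.0 -2.7 [-2 -4  0 -2 -2 -5 -3 -4]
115 85.0 82.0 -3.0 [-4 -5  1 -2 -3 -4 -2 -5]
118 80.0 77.0 -2.5 [-2  0 -1 -3 -4 -3 -3 -4]
121 74.0 70.0 -2.3 [ 1  0 -6 -3 -2 -4 -2 -2]
124 75.0 72.0 1.2 [ 4  2 -2  0  3  1  2 -1]
127 82.0 79.0 4.7 [7 6 2 4 7 5 3 3]
130 96.0 92.0 6.4 [7 7 6 9 6 5 4 6]
133 107.0 102.0 7.5 [ 7  8  9 12  6  4  5  8]
136 114.0 109.0 8.1 [ 7  8 10 15  8  2  5  9]
139 116.0 112.0 8.3 [ 8  9 11 13  9  3  5  9]
```

>>> {"name": "play_rows", "arguments": {"motion": [{"translation": [0,0,0],"roll": 0,"fingers": 0.2},{"translation": [0,0,0],"roll": 0,"fingers": 0},{"translation": [0,0,-2.5],"roll": 0,"fingers": 0},{"translation": [0,1.5,-5.5],"roll": 0,"fingers": 0},{"translation": [0,5,-6.5],"roll": 0,"fingers": 0},{"translation": [0,8,-6.5],"roll": 0,"fingers": 0},{"translation": [0,8,-6.5],"roll": 0,"fingers": 0}]}}

```text
clock: 11.78
eef_pos: [0.3946, -0.344, 0.1917]
tool_rot: [0.88, -0.476, 0.001, 0.001]
ft_force: [-0.4, 0.2, 0.0]
grip_width: 0.0429
```

```bash
cat >> h.py <<'E'
def mark(c,ref=None,ths=np.arange(5,118,1)):
    q=unwrap(c,ths).mean(1); q=q-(unwrap(ref,ths).mean(1) if ref is not None else 0)
    d=q-cv2.medianBlur(q.astype(np.float32).reshape(1,-1),5).ravel() if 0 else q-np.array([np.median(q[max(0,i-8):i+9]) for i in range(len(q))])
    k=np.argsort(d)[:4];return [(int(ths[i]),round(float(d[i]),1)) for i in k]
E
python3 - <<'E'
from h import *
st();r=np.load('pics/s6.npz')
for i in range(10):
    s=bot.camera('scene');print(mark(s,r),ball(s)[1])
st();np.savez('pics/s8.npz',**{k:np.array(v) for k,v in s.items()})
go(W(-.0202,-.0806,.125))
E
```

```text
11.7833 [-0.0194 -0.0824  0.1917] 0.0429 Fj -0.41 -0.22 0.05
[(35, -6.6), (55, -5.9), (36, -5.6), (54, -5.6)] -0.0288
[(34, -7.5), (35, -7.5), (33, -6.9), (32, -6.3)] -0.0288
[(35, -6.1), (33, -6.1), (32, -5.9), (34, -5.8)] -0.0286
[(32, -5.4), (31, -4.8), (33, -4.6), (34, -4.4)] -0.0288
[(32, -4.3), (31, -4.2), (33, -4.0), (56, -3.9)] -0.0288
[(32, -4.3), (56, -4.0), (57, -3.9), (31, -3.6)] -0.0288
[(31, -3.7), (32, -3.6), (56, -2.9), (57, -2.8)] -0.0288
[(32, -3.4), (31, -3.4), (57, -3.2), (58, -2.9)] -0.0288
[(32, -3.3), (58, -3.3), (31, -3.2), (57, -3.1)] -0.0288
[(57, -3.0), (56, -2.8), (55, -2.4), (60, -2.3)] -0.0286
12.2833 [-0.0205 -0.0784  0.1892] 0.0423 Fj -0.0 0.29 -0.7
yaw -56.48 trans cm [0.03 0.22 6.42] roll 0.07 0.07
```

>>> {"name": "play_rows", "arguments": {"motion": [{"translation": [0,0.2,2.5],"roll": 0,"fingers": 0},{"translation": [0,0.2,5],"roll": 0,"fingers": 0},{"translation": [0,0.2,6.4],"roll": 0,"fingers": 0},{"translation": [0,0.2,6.4],"roll": 0,"fingers": 0.2},{"translation": [0,0.2,6.4],"roll": 0,"fingers": 1},{"translation": [0,0.2,6.4],"roll": 0,"fingers": 1},{"translation": [0,0.2,6.4],"roll": 0,"fingers": 1},{"translation": [0,0.2,6.4],"roll": 0,"fingers": 1}]}}

```text
clock: 12.95
eef_pos: [0.3954, -0.3426, 0.1258]
tool_rot: [0.881, -0.474, 0.0, -0.0]
ft_force: [0.1, 0.0, -6.9]
grip_width: 0.0191
```

>>> {"name": "play_rows", "arguments": {"motion": [{"translation": [0,-0.32,-0.34],"roll": 0,"fingers": 1},{"translation": [0,-0.65,-0.65],"roll": 0,"fingers": 1},{"translation": [0,-1.41,-1.18],"roll": 0,"fingers": 1},{"translation": [0,-2.25,-1.57],"roll": 0,"fingers": 1},{"translation": [0,-3.14,-1.81],"roll": 0,"fingers": 1},{"translation": [0,-4.06,-1.89],"roll": 0,"fingers": 1},{"translation": [0,-4.98,-1.81],"roll": 0,"fingers": 1},{"translation": [0,-5.87,-1.57],"roll": 0,"fingers": 1},{"translation": [0,-6.71,-1.18],"roll": 0,"fingers": 1},{"translation": [0,-7.47,-0.65],"roll": 0,"fingers": 1},{"translation": [0,-8.12,0],"roll": 0,"fingers": 1},{"translation": [0,-8.12,0],"roll": 0,"fingers": 1}]}}

```text
clock: 13.95
eef_pos: [0.4625, -0.2982, 0.1283]
tool_rot: [0.881, -0.474, 0.001, 0.001]
ft_force: [-6.4, -0.2, 5.5]
grip_width: 0.0189
```

```bash
python3 - <<'E'
from h import *
st();r=np.load('pics/s7.npz')
s=snap('scene','s9');print(mark(s,r),mark(s,r,np.arange(100,160)),ball(s))
t=snap('top','t9');st()
print(proj(t,W(-.0195,-.04,.151)))
f=lambda im,b:np.clip((im.astype(float)-b)*1.5,0,255).astype(np.uint8)
a=cv2.resize(f(s['pixels'][210:310,255:335,::-1],30),(456,570),interpolation=cv2.INTER_CUBIC)
b=cv2.resize(f(np.array(r['pixels'])[210:310,255:335,::-1],30),(320,400),interpolation=cv2.INTER_CUBIC);b=np.pad(b,((0,170),(0,0),(0,0)))
cv2.imwrite('pics/v9.png',np.hstack([a,b]))
E
```

```text
13.95 [-0.0202 -0.0004  0.1283] 0.0189 Fj -3.4 -5.46 5.5
[(33, -3.6), (49, -2.6), (34, -2.5), (50, -2.0)] [(102, -1.5), (101, -1.5), (103, -1.3), (100, -1.0)] [ 0.062  -0.0277  0.03  ]
14.05 [-0.0201 -0.0006  0.1283] 0.0183 Fj -2.67 -3.4 5.67
(np.float64(311.3536808975167), np.float64(277.7258434302481))
```

View pics/v9.png

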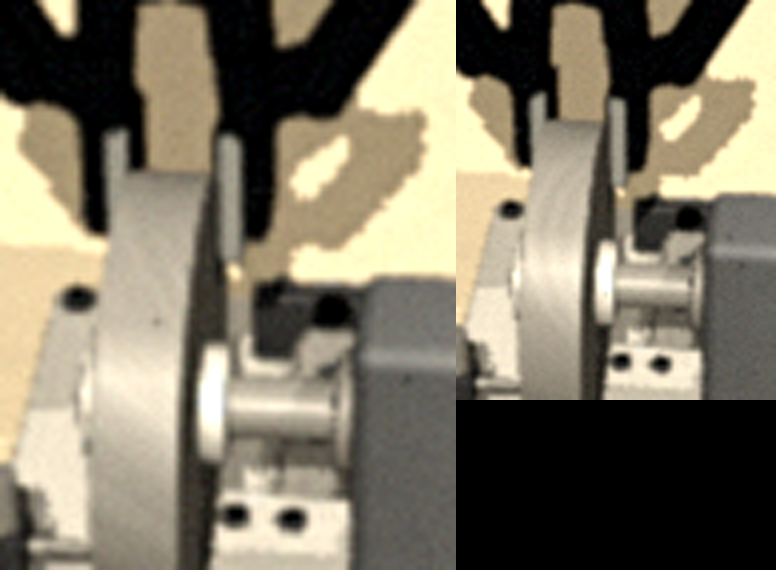

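>>> {"name": "play_rows", "arguments": {"motion": [{"translation": [0,0,0],"roll": 0,"fingers": 0.2},{"translation": [0,0,0],"roll": 0,"fingers": 0},{"translation": [0,0,-3],"roll": 0,"fingers": 0},{"translation": [0,0,-7],"roll": 0,"fingers": 0},{"translation": [0,0,-11],"roll": 0,"fingers": 0},{"translation": [0,0,-15],"roll": 0,"fingers": 0},{"translation": [-3,0,-19],"roll": 0,"fingers": 0},{"translation": [-7,0,-19],"roll": 0,"fingers": 0},{"translation": [-11,0,-19],"roll": 0,"fingers": 0},{"translation": [-15,0,-19],"roll": 0,"fingers": 0},{"translation": [-18,0,-19],"roll": 0,"fingers": 0},{"translation": [-18,0,-19],"roll": 0,"fingers": 0}]}}

```text
clock: 15.05
eef_pos: [0.3607, -0.1438, 0.3172]
tool_rot: [0.881, -0.472, 0.0, -0.001]
ft_force: [-0.5, -0.8, -0.1]
grip_width: 0.0423
```

```bash
cat >> h.py <<'E'
def avg(n,k):
    L=[bot.camera(n) for _ in range(k)];c=dict(L[0]);c['pixels']=np.mean([x['pixels'] for x in L],0);c['std']=np.std([x['pixels'].mean(2) for x in L],0);return c
E
python3 - <<'E'
from h import *
st();s=avg('scene',6);t=avg('top',6);st()
for f,c in(('sA',s),('tA',t)):np.savez(f'pics/{f}.npz',**{k:np.array(v) for k,v in c.items()})
print('block y top',)
for c,th in((s,np.arange(5,118)),(t,np.arange(-75,72))):
    print(mark(c,None,th), 'noise',c['std'].mean())
a=cv2.resize(s['pixels'][210:315,262:302,::-1],(228,600),interpolation=cv2.INTER_CUBIC)
b=cv2.resize(t['pixels'][245:315,280:345,::-1],(557,600),interpolation=cv2.INTER_CUBIC)
cv2.imwrite('pics/vA.png',np.clip((np.hstack([a,b])-60)*1.6,0,255).astype(np.uint8))
E
```

```text
15.05 [-2.051e-01 -3.000e-04  3.172e-01] 0.0423 Fj 0.4 -0.91 -0.15
15.65 [-0.1999  0.      0.3153] 0.0423 Fj 0.38 0.28 0.44
block y top
[(117, -6.4), (116, -5.3), (5, -5.0), (6, -4.3)] noise 1.851873068961908
[(-63, -2.2), (-62, -2.1), (71, -2.0), (-64, -1.9)] noise 1.4579008891350873
```

View pics/vA.png

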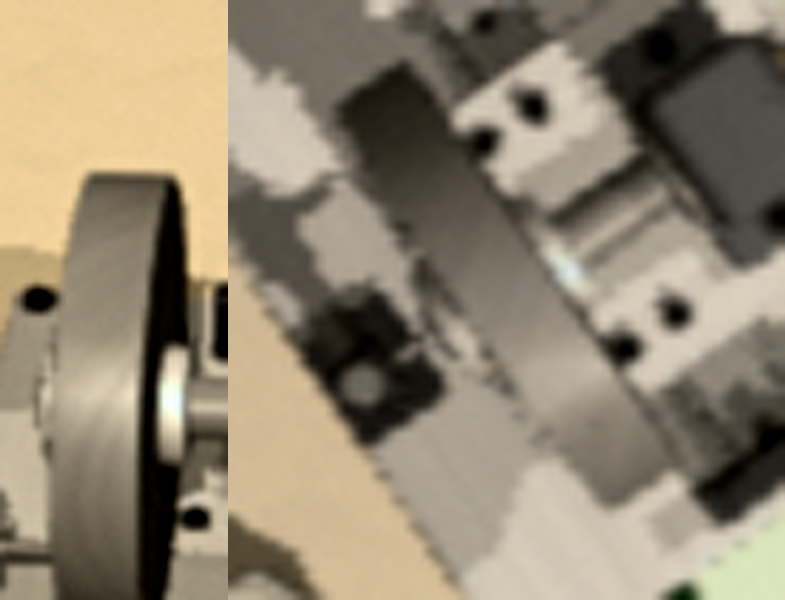

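```bash
cat >> h.py <<'E'
def wr(n=6,ay=-.040,h=.2,cam='scene'):
    F=[];T=[];P=[]
    for _ in range(n):
        c=bot.camera(cam);o=bot.get_obs();F.append(o['ft_force']);T.append(o['ft_torque']);P.append(J(o['eef_pos']))
    B=np.array([xj,yj,[0,0,1]]);F=np.array(F)@B.T;T=np.array(T)@B.T;p=np.mean(P,0)
    print('F',F.mean(0).round(2),F.std(0).round(2),'T',T.mean(0).round(3),T.std(0).round(3),'P',p.round(4));return c,F.mean(0),T.mean(0),p
E
python3 - <<'E'
from h import *
wr(6);go(W(-.0202,0,.126))
E
```

```text
F [-0.27 -0.07 -0.04] [0.47 0.24 0.28] T [0.011 0.009 0.002] [0.018 0.032 0.023] P [-0.2002  0.      0.3154]
yaw -56.56 trans cm [18.01  0.   18.95] roll -0.01 -0.01
```

>>> {"name": "play_rows", "arguments": {"motion": [{"translation": [6,0,0],"roll": 0,"fingers": 0},{"translation": [12,0,2],"roll": 0,"fingers": 0},{"translation": [17,0,5],"roll": 0,"fingers": 0},{"translation": [18,0,9],"roll": 0,"fingers": 0},{"translation": [18,0,12],"roll": 0,"fingers": 0},{"translation": [18,0,12],"roll": 0,"fingers": 0}]}}

```text
clock: 16.45
eef_pos: [0.463, -0.2993, 0.1921]
tool_rot: [0.88, -0.474, -0.001, 0.0]
ft_force: [-0.2, -0.3, -0.4]
grip_width: 0.0425
```

```bash
python3 - <<'E'
from h import *
wr(2);go(W(-.0202,0,.126))
E
```

```text
F [ 0.6   0.25 -1.72] [1.04 0.99 1.1 ] T [0.009 0.005 0.029] [0.009 0.068 0.006] P [-0.0209 -0.0016  0.1883]
yaw -56.64 trans cm [ 0.21 -0.18  6.37] roll -0.09 -0.09
```

>>> {"name": "play_rows", "arguments": {"motion": [{"translation": [0.1,-0.1,2.5],"roll": 0,"fingers": 0},{"translation": [0.1,-0.1,5],"roll": 0,"fingers": 0},{"translation": [0.1,-0.1,6.4],"roll": 0,"fingers": 0},{"translation": [0.1,-0.1,6.4],"roll": 0,"fingers": 0.2},{"translation": [0.1,-0.1,6.4],"roll": 0,"fingers": 1},{"translation": [0.1,-0.1,6.4],"roll": 0,"fingers": 1},{"translation": [0.1,-0.1,6.4],"roll": 0,"fingers": 1},{"translation": [0.1,-0.1,6.4],"roll": 0,"fingers": 1}]}}

```text
clock: 17.22
eef_pos: [0.4641, -0.2973, 0.1333]
tool_rot: [0.881, -0.473, 0.0, -0.001]
ft_force: [-2.8, 3.9, 2.6]
grip_width: 0.0189
```

```bash
python3 - <<'E'
from h import *
wr(4)
E
```

```text
F [-5.61 -0.8   2.73] [0.17 0.21 0.36] T [-0.12   1.043  0.034] [0.037 0.03  0.036] P [-0.0201  0.0014  0.1333]
```

>>> {"name": "play_rows", "arguments": {"motion": [{"translation": [0,0.32,-0.34],"roll": 0,"fingers": 1},{"translation": [0,0.65,-0.65],"roll": 0,"fingers": 1},{"translation": [0,1.41,-1.18],"roll": 0,"fingers": 1},{"translation": [0,2.25,-1.57],"roll": 0,"fingers": 1},{"translation": [0,3.14,-1.81],"roll": 0,"fingers": 1},{"translation": [0,4.06,-1.89],"roll": 0,"fingers": 1},{"translation": [0,4.98,-1.81],"roll": 0,"fingers": 1},{"translation": [0,5.87,-1.57],"roll": 0,"fingers": 1},{"translation": [0,6.71,-1.18],"roll": 0,"fingers": 1},{"translation": [0,7.47,-0.65],"roll": 0,"fingers": 1},{"translation": [0,8.12,0],"roll": 0,"fingers": 1},{"translation": [0,8.12,0],"roll": 0,"fingers": 1}]}}

```text
clock: 18.42
eef_pos: [0.3957, -0.3426, 0.1347]
tool_rot: [0.881, -0.474, 0.001, -0.001]
ft_force: [-4.1, 8.2, 13.1]
grip_width: 0.018
```

```bash
python3 - <<'E'
from h import *
c,*_=wr(4);np.savez('pics/sB.npz',**{k:np.array(v) for k,v in c.items()});print(ball(c))
th=np.arange(-32,120);q=unwrap(c,th);print(mark(c,None,th))
print(dict(zip(th[::3].tolist(),q.mean(1)[::3].round(0).tolist())))
E
```

```text
F [-9.76 -0.34 12.02] [0.14 0.39 0.67] T [ 0.383  2.012 -0.029] [0.036 0.023 0.011] P [-0.0199 -0.0805  0.1348]
[ 0.062  -0.0288  0.03  ]
[(119, -7.0), (118, -5.9), (31, -4.9), (32, -4.8)]
{-32: 36.0, -29: 37.0, -26: 40.0, -23: 44.0, -20: 49.0, -17: 53.0, -14: 56.0, -11: 57.0, -8: 61.0, -5: 63.0, -2: 68.0, 1: 90.0, 4: 105.0, 7: 114.0, 10: 125.0, 13: 130.0, 16: 135.0, 19: 139.0, 22: 144.0, 25: 146.0, 28: 139.0, 31: 134.0, 34: 135.0, 37: 139.0, 40: 146.0, 43: 158.0, 46: 168.0, 49: 176.0, 52: 182.0, 55: 174.0, 58: 162.0, 61: 153.0, 64: 146.0, 67: 142.0, 70: 141.0, 73: 137.0, 76: 134.0, 79: 132.0, 82: 128.0, 85: 125.0, 88: 123.0, 91: 119.0, 94: 115.0, 97: 111.0, 100: 106.0, 103: 102.0, 106: 98.0, 109: 94.0, 112: 90.0, 115: 86.0, 118: 81.0}
```

>>> {"name": "play_rows", "arguments": {"motion": [{"translation": [-0.15,0,0],"roll": 0,"fingers": 0.2},{"translation": [-0.15,0,0],"roll": 0,"fingers": 0},{"translation": [-0.15,0,0],"roll": 0,"fingers": 0},{"translation": [-0.15,0,0],"roll": 0,"fingers": 0}]}}

```text
clock: 18.95
eef_pos: [0.396, -0.3427, 0.1323]
tool_rot: [0.881, -0.474, 0.001, 0.001]
ft_force: [0.3, -0.8, 0.6]
grip_width: 0.0429
```

```bash
python3 - <<'E'
from h import *
th=np.arange(40,118);pr=None
st()
for i in range(8):
    c=avg('scene',3);q=unwrap(c,th);print(mark(c,None,th)[:2],None if pr is None else np.abs(q-pr).mean().round(2));pr=q
st();go(W(-.0202,-.0912,.105))
E
```

```text
18.95 [-0.0197 -0.0804  0.1323] 0.0429 Fj 0.8 -0.21 0.6
[(40, -11.7), (41, -10.2)] None
[(40, -9.8), (41, -8.5)] 1.91
[(40, -8.3), (41, -7.4)] 1.57
[(40, -7.1), (117, -6.8)] 1.25
[(40, -7.2), (117, -6.6)] 0.82
[(40, -7.4), (41, -6.8)] 0.7
[(40, -6.9), (117, -6.8)] 0.68
[(40, -6.8), (117, -6.7)] 0.6
20.15 [-0.0208 -0.0802  0.1316] 0.0428 Fj 0.14 0.46 0.62
yaw -56.55 trans cm [0.06 1.1  2.66] roll -0.0 -0.0
```

>>> {"name": "play_rows", "arguments": {"motion": [{"translation": [0,0.6,0.5],"roll": 0,"fingers": 0},{"translation": [0,1.1,1.5],"roll": 0,"fingers": 0},{"translation": [0,1.1,2.7],"roll": 0,"fingers": 0},{"translation": [0,1.1,2.7],"roll": 0,"fingers": 0},{"translation": [0,1.1,2.7],"roll": 0,"fingers": 0},{"translation": [0,1.1,2.7],"roll": 0,"fingers": 0.2},{"translation": [0,1.1,2.7],"roll": 0,"fingers": 1},{"translation": [0,1.1,2.7],"roll": 0,"fingers": 1},{"translation": [0,1.1,2.7],"roll": 0,"fingers": 1},{"translation": [0,1.1,2.7],"roll": 0,"fingers": 1}]}}

```text
clock: 20.98
eef_pos: [0.387, -0.3482, 0.1054]
tool_rot: [0.881, -0.474, 0.001, 0.0]
ft_force: [-0.5, -1.8, 2.8]
grip_width: 0.0192
```

>>> {"name": "play_rows", "arguments": {"motion": [{"translation": [0,-0.32,-0.87],"roll": 0,"fingers": 1},{"translation": [0,-0.78,-1.67],"roll": 0,"fingers": 1},{"translation": [0,-1.37,-2.38],"roll": 0,"fingers": 1},{"translation": [0,-2.08,-2.97],"roll": 0,"fingers": 1},{"translation": [0,-2.88,-3.43],"roll": 0,"fingers": 1},{"translation": [0,-3.75,-3.75],"roll": 0,"fingers": 1},{"translation": [0,-4.66,-3.91],"roll": 0,"fingers": 1},{"translation": [0,-5.58,-3.91],"roll": 0,"fingers": 1},{"translation": [0,-6.49,-3.75],"roll": 0,"fingers": 1},{"translation": [0,-7.36,-3.43],"roll": 0,"fingers": 1},{"translation": [0,-8.16,-2.97],"roll": 0,"fingers": 1},{"translation": [0,-8.87,-2.38],"roll": 0,"fingers": 1},{"translation": [0,-9.46,-1.67],"roll": 0,"fingers": 1},{"translation": [0,-9.92,-0.87],"roll": 0,"fingers": 1},{"translation": [0,-10.24,0],"roll": 0,"fingers": 1},{"translation": [0,-10.24,0],"roll": 0,"fingers": 1}]}}

```text
clock: 22.32
eef_pos: [0.4722, -0.2917, 0.1062]
tool_rot: [0.881, -0.474, 0.001, 0.001]
ft_force: [-2.7, -0.4, 8.8]
grip_width: 0.0192
```

```bash
python3 - <<'E'
from h import *
st();c=avg('scene',3);np.savez('pics/sC.npz',**{k:np.array(v) for k,v in c.items()});print(ball({**c,'pixels':c['pixels'].astype(np.uint8)}))
th=np.arange(-10,130);q=unwrap(c,th);print(mark(c,None,th))
print(dict(zip(th[::3].tolist(),q.mean(1)[::3].round(0).tolist())))
st()
E
```

```text
22.3167 [-0.0202  0.0112  0.1062] 0.0192 Fj -1.12 -2.49 8.8
[ 0.062 -0.028  0.03 ]
[(121, -7.0), (122, -6.5), (120, -5.5), (-10, -4.6)]
{-10: 125.0, -7: 128.0, -4: 132.0, -1: 135.0, 2: 138.0, 5: 142.0, 8: 144.0, 11: 146.0, 14: 148.0, 17: 150.0, 20: 152.0, 23: 152.0, 26: 153.0, 29: 154.0, 32: 155.0, 35: 161.0, 38: 166.0, 41: 172.0, 44: 178.0, 47: 182.0, 50: 182.0, 53: 180.0, 56: 177.0, 59: 168.0, 62: 158.0, 65: 150.0, 68: 143.0, 71: 139.0, 74: 137.0, 77: 135.0, 80: 131.0, 83: 128.0, 86: 123.0, 89: 120.0, 92: 115.0, 95: 111.0, 98: 107.0, 101: 103.0, 104: 100.0, 107: 97.0, 110: 92.0, 113: 87.0, 116: 82.0, 119: 76.0, 122: 72.0, 125: 77.0, 128: 89.0}
22.4667 [-0.0202  0.0111  0.1062] 0.019 Fj -0.61 -1.25 8.33
```

```bash
python3 - <<'E'
from h import *
from scipy.signal import savgol_filter as sg
for f,a,b in(('sA',2,118),('tA',-68,68),('sC',-8,118),('s9',2,118),('s7',2,118),('s6',2,118),('sB',60,118)):
    c=np.load(f'pics/{f}.npz');th=np.arange(a,b,.5)
    for nm,xs in(('all',None),):
        q=unwrap(c,th,yc=-.041).mean(1);d=q-sg(q,41,3);k=[i for i in np.argsort(d)[:40]]
        o=[]
        for i in k:
            if all(abs(th[i]-x)>4 for x,_ in o):o.append((float(th[i]),round(float(d[i]),2)))
        print(f,d.std().round(2),o[:5])
E
```

```text
sA 0.65 [(36.0, -1.49), (55.5, -1.35), (45.5, -1.14), (63.0, -0.64), (6.0, -0.35)]
tA 0.38 [(15.0, -1.21), (33.0, -0.8), (39.0, -0.76), (22.5, -0.41), (-11.0, -0.4)]
sC 0.43 [(31.5, -1.32), (69.0, -1.16), (61.0, -0.99), (101.5, -0.61), (40.0, -0.54)]
s9 0.71 [(32.5, -3.64), (42.5, -1.13), (61.0, -0.86), (70.5, -0.8), (23.5, -0.74)]
s7 0.66 [(34.5, -1.38), (52.5, -1.06), (62.5, -0.98), (4.5, -0.89), (43.0, -0.72)]
s6 0.54 [(67.5, -1.19), (45.0, -1.04), (40.5, -0.83), (61.0, -0.81), (8.0, -0.79)]
sB 0.47 [(82.0, -0.87), (65.5, -0.86), (99.0, -0.67), (76.0, -0.56), (89.5, -0.45)]
```

>>> {"name": "play_rows", "arguments": {"motion": [{"translation": [0,0,0],"roll": 0,"fingers": 0.2},{"translation": [0,0,0],"roll": 0,"fingers": 0},{"translation": [0,0,-3],"roll": 0,"fingers": 0},{"translation": [0,0.5,-7],"roll": 0,"fingers": 0},{"translation": [0,1.1,-11],"roll": 0,"fingers": 0},{"translation": [0,1.1,-15],"roll": 0,"fingers": 0},{"translation": [-3,1.1,-19],"roll": 0,"fingers": 0},{"translation": [-7,1.1,-21],"roll": 0,"fingers": 0},{"translation": [-11,1.1,-21],"roll": 0,"fingers": 0},{"translation": [-15,1.1,-21],"roll": 0,"fingers": 0},{"translation": [-18,1.1,-21],"roll": 0,"fingers": 0},{"translation": [-18,1.1,-21],"roll": 0,"fingers": 0},{"translation": [-18,1.1,-21],"roll": 0,"fingers": 0},{"translation": [-18,1.1,-21],"roll": 0,"fingers": 0},{"translation": [-18,1.1,-21],"roll": 0,"fingers": 0},{"translation": [-18,1.1,-21],"roll": 0,"fingers": 0}]}}

```text
clock: 23.8
eef_pos: [0.3642, -0.1478, 0.3142]
tool_rot: [0.88, -0.474, -0.0, 0.0]
ft_force: [-0.5, 0.2, 0.8]
grip_width: 0.0428
```

```bash
python3 - <<'E'
from h import *
st();A=np.load('pics/sA.npz');th=np.arange(3,117)
pr=unwrap(A,th)
for i in range(4):
    c=avg('scene',4);q=unwrap(c,th);print('vs prev/A',np.abs(q-pr).mean().round(2),np.abs(q-unwrap(A,th)).mean().round(2),[(t,round(float(v),1)) for t,v in zip(th[::6].tolist(),(q-unwrap(A,th)).mean(1)[::6])] if i==3 else '');pr=q
np.savez('pics/sD.npz',**{k:np.array(v) for k,v in c.items()});st()
E
```

```text
23.8 [-0.1999  0.0004  0.3142] 0.0428 Fj -0.44 -0.3 0.76
vs prev/A 0.93 0.93 
vs prev/A 0.65 1.01 
vs prev/A 0.58 1.06 
vs prev/A 0.54 1.11 [(3, 0.1), (9, -0.7), (15, -0.2), (21, 0.9), (27, 0.4), (33, 0.5), (39, -1.6), (45, -1.8), (51, -0.0), (57, 2.2), (63, 0.8), (69, -0.2), (75, 0.0), (81, 0.2), (87, 0.2), (93, 0.1), (99, -0.2), (105, 0.6), (111, 0.3)]
24.6 [-2.008e-01  3.000e-04  3.146e-01] 0.0433 Fj -0.24 -0.1 -0.45
```

>>> {"name": "play_rows", "arguments": {"motion": [{"translation": [4,0,0],"roll": 0,"fingers": 0},{"translation": [8,-0.3,0],"roll": 0,"fingers": 0},{"translation": [12,-0.6,1],"roll": 0,"fingers": 0},{"translation": [16,-0.6,3],"roll": 0,"fingers": 0},{"translation": [18,-0.6,6],"roll": 0,"fingers": 0},{"translation": [18,-0.6,10],"roll": 0,"fingers": 0},{"translation": [18,-0.6,14],"roll": 0,"fingers": 0},{"translation": [18,-0.6,17],"roll": 0,"fingers": 0},{"translation": [18,-0.6,19.7],"roll": 0,"fingers": 0},{"translation": [18,-0.6,19.7],"roll": 0,"fingers": 0},{"translation": [18,-0.6,19.7],"roll": 0,"fingers": 0},{"translation": [18,-0.6,19.7],"roll": 0,"fingers": 0},{"translation": [18,-0.6,19.7],"roll": 0,"fingers": 0.2},{"translation": [18,-0.6,19.7],"roll": 0,"fingers": 1},{"translation": [18,-0.6,19.7],"roll": 0,"fingers": 1},{"translation": [18,-0.6,19.7],"roll": 0,"fingers": 1},{"translation": [18,-0.6,19.7],"roll": 0,"fingers": 1}]}}

```text
clock: 26.02
eef_pos: [0.4688, -0.2941, 0.1199]
tool_rot: [0.881, -0.474, 0.002, -0.0]
ft_force: [-0.5, 2.4, 6.3]
grip_width: 0.0188
```

>>> {"name": "play_rows", "arguments": {"motion": [{"translation": [0,0.53,-0.76],"roll": 0,"fingers": 1},{"translation": [0,1.18,-1.41],"roll": 0,"fingers": 1},{"translation": [0,1.94,-1.94],"roll": 0,"fingers": 1},{"translation": [0,2.78,-2.33],"roll": 0,"fingers": 1},{"translation": [0,3.67,-2.57],"roll": 0,"fingers": 1},{"translation": [0,4.59,-2.65],"roll": 0,"fingers": 1},{"translation": [0,5.51,-2.57],"roll": 0,"fingers": 1},{"translation": [0,6.4,-2.33],"roll": 0,"fingers": 1},{"translation": [0,7.24,-1.94],"roll": 0,"fingers": 1},{"translation": [0,8.0,-1.41],"roll": 0,"fingers": 1},{"translation": [0,8.65,-0.76],"roll": 0,"fingers": 1},{"translation": [0,9.18,0],"roll": 0,"fingers": 1},{"translation": [0,9.18,0],"roll": 0,"fingers": 1},{"translation": [0,9.18,0],"roll": 0,"fingers": 1}]}}

```text
clock: 27.18
eef_pos: [0.3922, -0.3449, 0.1211]
tool_rot: [0.881, -0.474, 0.003, -0.001]
ft_force: [-2.1, 3.9, 12.7]
grip_width: 0.0188
```

```bash
python3 - <<'E'
from h import *
st();c,*_=wr(3);print(ball(c))
E
```

```text
27.1833 [-0.02   -0.0848  0.1211] 0.0188 Fj -4.4 0.37 12.72
F [-4.75  0.22 13.26] [0.14 0.34 0.16] T [0.554 0.959 0.139] [0.026 0.011 0.021] P [-0.02   -0.0848  0.1211]
[ 0.062  -0.0288  0.03  ]
```

>>> {"name": "play_rows", "arguments": {"motion": [{"translation": [0,0,0],"roll": 0,"fingers": 0.2},{"translation": [0,0,0],"roll": 0,"fingers": 0},{"translation": [0,0,-3],"roll": 0,"fingers": 0},{"translation": [0,-1,-7],"roll": 0,"fingers": 0},{"translation": [0,-4,-11],"roll": 0,"fingers": 0},{"translation": [0,-7,-15],"roll": 0,"fingers": 0},{"translation": [-3,-8.5,-19],"roll": 0,"fingers": 0},{"translation": [-7,-8.5,-19.4],"roll": 0,"fingers": 0},{"translation": [-11,-8.5,-19.4],"roll": 0,"fingers": 0},{"translation": [-15,-8.5,-19.4],"roll": 0,"fingers": 0},{"translation": [-18,-8.5,-19.4],"roll": 0,"fingers": 0},{"translation": [-18,-8.5,-19.4],"roll": 0,"fingers": 0},{"translation": [-18,-8.5,-19.4],"roll": 0,"fingers": 0},{"translation": [-18,-8.5,-19.4],"roll": 0,"fingers": 0},{"translation": [-18,-8.5,-19.4],"roll": 0,"fingers": 0},{"translation": [-18,-8.5,-19.4],"roll": 0,"fingers": 0},{"translation": [-18,-8.5,-19.4],"roll": 0,"fingers": 0},{"translation": [-18,-8.5,-19.4],"roll": 0,"fingers": 0},{"translation": [-18,-8.5,-19.4],"roll": 0,"fingers": 0},{"translation": [-18,-8.5,-19.4],"roll": 0,"fingers": 0}]}}

```text
clock: 29.0
eef_pos: [0.363, -0.1478, 0.3113]
tool_rot: [0.881, -0.474, -0.0, 0.0]
ft_force: [0.7, -0.6, -0.9]
grip_width: 0.0425
```

```bash
python3 - <<'E'
from h import *
st();t=avg('top',6);c=avg('scene',6);st()
for f,x in(('sE',c),('tE',t)):np.savez(f'pics/{f}.npz',**{k:np.array(v) for k,v in x.items()})
from scipy.signal import savgol_filter as sg
for x,a,b in((c,2,118),(t,-68,68)):
    th=np.arange(a,b,.5);q=unwrap(x,th,yc=-.041).mean(1);d=q-sg(q,41,3);o=[]
    for i in np.argsort(d)[:60]:
        if all(abs(th[i]-y)>4 for y,_ in o):o.append((float(th[i]),round(float(d[i]),2)))
    print(d.std().round(2),o[:4])
# texture shift E vs D/A
th=np.arange(3,117,.5)
D=(unwrap(np.load('pics/sD.npz'),th)+unwrap(np.load('pics/sA.npz'),th))/2;E=unwrap(c,th)
print('diff E-D',np.abs(E-D).mean())
hp=lambda Q:Q-cv2.GaussianBlur(Q.astype(np.float32),(1,41),0)
m=(E+D)/2*0
tA=np.load('pics/tA.npz');tt=np.arange(-68,68,.5);TA=unwrap(tA,tt);TE=unwrap(t,tt)
print('top diff E-A',np.abs(TE-TA).mean())
for nm,X,Y in(('scene',D,E),('top',TA,TE)):
    # cancel static shading: use difference G=Y-X = tex(th-s)-tex(th); autocorr of G has negative peak at s
    G=hp(Y-X);n=len(G);r=[(G[:n-k]*G[k:]).mean()/(G.std()**2) for k in range(0,160)]
    r=np.array(r);k=np.argsort(r[20:])[:6]+20;print(nm,[(float(i)/2,round(float(r[i]),2)) for i in k],r[2:10].round(2))
E
```

```text
29.0 [-0.2005 -0.0006  0.3113] 0.0425 Fj 0.88 0.3 -0.9
29.6 [-0.2008 -0.0005  0.3116] 0.0426 Fj 0.06 0.62 0.7
0.46 [(68.0, -1.0), (60.5, -0.74), (87.5, -0.6), (12.5, -0.57)]
0.93 [(-58.0, -4.28), (-68.0, -3.15), (6.5, -0.71), (-43.0, -0.65)]
diff E-D 2.8503466
top diff E-A 2.5346832
scene [(12.5, -0.32), (12.0, -0.31), (13.0, -0.3), (11.5, -0.29), (13.5, -0.27), (11.0, -0.25)] [ 0.82  0.64  0.44  0.24  0.06 -0.1  -0.21 -0.29]
top [(10.0, -0.3), (10.5, -0.27), (76.0, -0.24), (76.5, -0.24), (11.0, -0.24), (75.5, -0.24)] [ 0.85  0.7   0.53  0.35  0.17  0.   -0.14 -0.25]
```

```bash
python3 - <<'E'
from h import *
th=np.arange(-82,-40,2)
for f in('tA','tE'):
    q=unwrap(np.load(f'pics/{f}.npz'),th,yc=-.041);print(f)
    for t,r in zip(th,q):print(t,r.round(0).astype(int))
E
```

```text
tA
-82 [113 108 105 112 110 107 109 114]
-80 [110 105 101 108 107 104 105 112]
-78 [106 101  96 102 104 100 100 109]
-76 [101  95  91  96  99  95  93 102]
-74 [95 88 86 88 93 89 85 95]
-72 [88 84 81 79 86 84 81 88]
-70 [83 80 76 77 80 78 78 80]
-68 [82 77 74 75 76 76 75 76]
-66 [80 76 75 75 75 74 72 75]
-64 [79 76 75 75 75 74 73 74]
-62 [79 77 76 76 76 75 75 75]
-60 [80 77 77 77 77 76 76 76]
-58 [81 78 78 78 78 77 76 77]
-56 [82 79 78 79 79 79 77 78]
-54 [81 80 79 80 80 80 79 79]
-52 [83 81 80 81 80 80 80 79]
-50 [83 82 81 82 81 81 81 80]
-48 [84 83 83 83 82 82 82 82]
-46 [85 84 84 84 83 82 83 83]
-44 [86 86 85 83 84 84 84 84]
-42 [89 87 86 86 85 85 85 85]
tE
-82 [114 111 112 114 111 107 110 115]
-80 [111 108 109 111 108 103 105 113]
-78 [107 103 105 106 104  99 100 110]
-76 [101  98 100 100  98  94  93 103]
-74 [94 90 93 94 93 88 85 96]
-72 [87 85 86 86 86 82 81 89]
-70 [80 80 79 81 81 76 78 81]
-68 [79 77 75 77 75 74 75 76]
-66 [78 74 75 75 74 73 73 75]
-64 [76 73 74 73 72 73 72 74]
-62 [72 70 72 71 69 69 69 72]
-60 [68 66 66 67 66 64 66 69]
-58 [67 65 61 66 63 60 65 66]
-56 [70 69 68 68 67 68 66 69]
-54 [75 75 76 75 76 75 74 75]
-52 [80 79 80 81 82 80 79 79]
-50 [82 82 83 83 84 83 82 82]
-48 [83 83 84 84 85 85 85 84]
-46 [85 84 85 85 86 86 85 84]
-44 [85 85 86 86 87 86 86 85]
-42 [86 87 87 89 89 87 87 86]
```

The averaged top view shows the scored line clearly at -58.5° with the wheel at rest after the clockwise turn. Next I turn it the other way and then bring the line into view while gripped.

>>> {"name": "play_rows", "arguments": {"motion": [{"translation": [4,1,0],"roll": 0,"fingers": 0},{"translation": [8,3,0],"roll": 0,"fingers": 0},{"translation": [12,5.5,1],"roll": 0,"fingers": 0},{"translation": [16,8,3],"roll": 0,"fingers": 0},{"translation": [18,8,6],"roll": 0,"fingers": 0},{"translation": [18,8,10],"roll": 0,"fingers": 0},{"translation": [18,8,14],"roll": 0,"fingers": 0},{"translation": [18,8,17],"roll": 0,"fingers": 0},{"translation": [18,8,18.7],"roll": 0,"fingers": 0},{"translation": [18,8,18.7],"roll": 0,"fingers": 0},{"translation": [18,8,18.7],"roll": 0,"fingers": 0},{"translation": [18,8,18.7],"roll": 0,"fingers": 0},{"translation": [18,8,18.7],"roll": 0,"fingers": 0.2},{"translation": [18,8,18.7],"roll": 0,"fingers": 1},{"translation": [18,8,18.7],"roll": 0,"fingers": 1},{"translation": [18,8,18.7],"roll": 0,"fingers": 1},{"translation": [18,8,18.7],"roll": 0,"fingers": 1}]}}

```text
clock: 31.02
eef_pos: [0.3961, -0.3422, 0.1267]
tool_rot: [0.881, -0.474, 0.002, 0.0]
ft_force: [-0.9, 1.6, 5.3]
grip_width: 0.0189
```

>>> {"name": "play_rows", "arguments": {"motion": [{"translation": [0,-0.32,-0.34],"roll": 0,"fingers": 1},{"translation": [0,-0.65,-0.65],"roll": 0,"fingers": 1},{"translation": [0,-1.41,-1.18],"roll": 0,"fingers": 1},{"translation": [0,-2.25,-1.57],"roll": 0,"fingers": 1},{"translation": [0,-3.14,-1.81],"roll": 0,"fingers": 1},{"translation": [0,-4.06,-1.89],"roll": 0,"fingers": 1},{"translation": [0,-4.98,-1.81],"roll": 0,"fingers": 1},{"translation": [0,-5.87,-1.57],"roll": 0,"fingers": 1},{"translation": [0,-6.71,-1.18],"roll": 0,"fingers": 1},{"translation": [0,-7.47,-0.65],"roll": 0,"fingers": 1},{"translation": [0,-8.12,0],"roll": 0,"fingers": 1},{"translation": [0,-8.12,0],"roll": 0,"fingers": 1},{"translation": [0,-8.12,0],"roll": 0,"fingers": 1},{"translation": [0,-8.12,0],"roll": 0,"fingers": 0.2},{"translation": [0,-8.12,0],"roll": 0,"fingers": 0},{"translation": [0,-8.12,0],"roll": 0,"fingers": 0},{"translation": [0,-8.12,0],"roll": 0,"fingers": 0}]}}

```text
clock: 32.43
eef_pos: [0.4634, -0.2969, 0.1247]
tool_rot: [0.881, -0.474, 0.0, -0.0]
ft_force: [-0.5, 0.2, 0.5]
grip_width: 0.0425
```

```bash
python3 - <<'E'
from h import *
st();go(W(-.0203,.006,.1175))
E
```

```text
32.4333 [-0.0208  0.001   0.1247] 0.0425 Fj -0.44 -0.28 0.51
yaw -56.54 trans cm [ 0.05 -0.5   0.72] roll 0.01 0.01
```

>>> {"name": "play_rows", "arguments": {"motion": [{"translation": [0,-0.5,0.7],"roll": 0,"fingers": 0},{"translation": [0,-0.5,0.7],"roll": 0,"fingers": 0},{"translation": [0,-0.5,0.7],"roll": 0,"fingers": 0},{"translation": [0,-0.5,0.7],"roll": 0,"fingers": 0},{"translation": [0,-0.5,0.7],"roll": 0,"fingers": 0},{"translation": [0,-0.5,0.7],"roll": 0,"fingers": 0},{"translation": [0,-0.5,0.7],"roll": 0,"fingers": 0},{"translation": [0,-0.5,0.7],"roll": 0,"fingers": 0},{"translation": [0,-0.5,0.7],"roll": 0,"fingers": 0},{"translation": [0,-0.5,0.7],"roll": 0,"fingers": 0},{"translation": [0,-0.5,0.7],"roll": 0,"fingers": 0},{"translation": [0,-0.5,0.7],"roll": 0,"fingers": 0},{"translation": [0,-0.5,0.7],"roll": 0,"fingers": 0},{"translation": [0,-0.5,0.7],"roll": 0,"fingers": 0},{"translation": [0,-0.5,0.7],"roll": 0,"fingers": 0},{"translation": [0,-0.5,0.7],"roll": 0,"fingers": 0},{"translation": [0,-0.5,0.7],"roll": 0,"fingers": 0},{"translation": [0,-0.5,0.7],"roll": 0,"fingers": 0},{"translation": [0,-0.5,0.7],"roll": 0,"fingers": 0},{"translation": [0,-0.5,0.7],"roll": 0,"fingers": 0}]}}

```text
clock: 34.1
eef_pos: [0.4672, -0.2943, 0.1175]
tool_rot: [0.881, -0.474, -0.0, 0.0]
ft_force: [-0.1, 1.0, -0.1]
grip_width: 0.0429
```

>>> {"name": "play_rows", "arguments": {"motion": [{"translation": [0,0,0],"roll": 0,"fingers": 0},{"translation": [0,0,0],"roll": 0,"fingers": 0},{"translation": [0,0,0],"roll": 0,"fingers": 0},{"translation": [0,0,0],"roll": 0,"fingers": 0},{"translation": [0,0,0],"roll": 0,"fingers": 0},{"translation": [0,0,0],"roll": 0,"fingers": 0},{"translation": [0,0,0],"roll": 0,"fingers": 0},{"translation": [0,0,0],"roll": 0,"fingers": 0},{"translation": [0,0,0],"roll": 0,"fingers": 0},{"translation": [0,0,0],"roll": 0,"fingers": 0},{"translation": [0,0,0],"roll": 0,"fingers": 0},{"translation": [0,0,0],"roll": 0,"fingers": 0},{"translation": [0,0,0],"roll": 0,"fingers": 0.2},{"translation": [0,0,0],"roll": 0,"fingers": 1},{"translation": [0,0,0],"roll": 0,"fingers": 1},{"translation": [0,0,0],"roll": 0,"fingers": 1},{"translation": [0,0,0],"roll": 0,"fingers": 1}]}}

```text
clock: 35.52
eef_pos: [0.4676, -0.2948, 0.1178]
tool_rot: [0.881, -0.474, 0.001, 0.0]
ft_force: [0.8, -2.2, 1.0]
grip_width: 0.019
```

```bash
python3 - <<'E'
from h import *
st()
E
```

```text
35.5167 [-0.0202  0.0056  0.1178] 0.019 Fj 2.27 -0.58 0.96
```

>>> {"name": "play_rows", "arguments": {"motion": [{"translation": [0,0.53,-0.76],"roll": 0,"fingers": 1},{"translation": [0,1.18,-1.41],"roll": 0,"fingers": 1},{"translation": [0,1.94,-1.94],"roll": 0,"fingers": 1},{"translation": [0,2.78,-2.33],"roll": 0,"fingers": 1},{"translation": [0,3.67,-2.57],"roll": 0,"fingers": 1},{"translation": [0,4.59,-2.65],"roll": 0,"fingers": 1},{"translation": [0,5.51,-2.57],"roll": 0,"fingers": 1},{"translation": [0,6.4,-2.33],"roll": 0,"fingers": 1},{"translation": [0,7.24,-1.94],"roll": 0,"fingers": 1},{"translation": [0,8.0,-1.41],"roll": 0,"fingers": 1},{"translation": [0,8.65,-0.76],"roll": 0,"fingers": 1},{"translation": [0,9.18,0],"roll": 0,"fingers": 1},{"translation": [0,9.18,0],"roll": 0,"fingers": 1},{"translation": [0,9.18,0],"roll": 0,"fingers": 1}]}}

```text
clock: 36.68
eef_pos: [0.392, -0.345, 0.1202]
tool_rot: [0.881, -0.474, 0.002, -0.001]
ft_force: [-0.0, 2.3, 11.5]
grip_width: 0.019
```

```bash
python3 - <<'E'
from h import *
st();c=avg('scene',5);np.savez('pics/sF.npz',**{k:np.array(v) for k,v in c.items()});st()
th=np.arange(-20,116,2);q=unwrap(c,th,yc=-.041)
for t,r in zip(th,q):print(t,r.round(0).astype(int))
E
```

```text
36.6833 [-0.02   -0.085   0.1202] 0.019 Fj -1.94 1.28 11.51
36.9333 [-0.02   -0.085   0.1201] 0.0187 Fj -2.1 0.73 11.56
-20 [31 29 31 33 32 33 32 34]
-18 [32 30 32 33 32 32 31 34]
-16 [32 31 32 33 31 31 29 32]
-14 [32 31 31 32 29 28 27 29]
-12 [30 32 29 30 27 26 25 25]
-10 [32 31 25 26 24 24 23 21]
-8 [34 31 24 24 24 25 25 25]
-6 [34 31 25 27 26 25 28 29]
-4 [33 32 30 30 30 30 31 31]
-2 [32 33 33 31 32 32 32 32]
0 [33 33 33 31 31 34 32 32]
2 [31 33 31 28 31 35 31 31]
4 [31 31 32 30 31 33 31 32]
6 [29 28 29 28 29 32 31 33]
8 [43 38 32 29 31 33 32 33]
10 [73 66 56 44 37 32 32 33]
12 [90 89 86 81 62 35 32 32]
14 [92 95 96 97 83 42 31 30]
16 [89 92 93 96 92 51 30 30]
18 [111 118 112 113 113  72  32  33]
20 [157 158 151 147 147 102  37  32]
22 [165 165 164 162 163 124  48  31]
24 [165 164 164 161 164 135  55  30]
26 [167 165 164 163 163 150  82  27]
28 [163 157 158 159 153 159 120  45]
30 [152 147 147 149 146 154 147  66]
32 [149 148 147 146 146 154 159  84]
34 [151 150 148 147 148 151 155  97]
36 [153 151 150 151 149 149 149 106]
38 [159 156 156 155 153 152 153 118]
40 [164 163 163 160 1
[... 660 characters left out ...]
 131 132 132 133 131]
78 [130 129 130 130 130 131 131 130]
80 [126 127 127 129 129 128 128 128]
82 [124 126 126 127 127 124 127 129]
84 [123 123 123 123 122 124 128 129]
86 [122 122 120 120 123 126 127 128]
88 [119 118 118 120 124 124 124 124]
90 [115 117 119 120 120 120 119 121]
92 [113 116 117 117 116 117 116 118]
94 [113 114 113 113 113 113 113 115]
96 [110 111 111 110 111 109 110 113]
98 [106 107 108 108 107 107 109 111]
100 [103 104 104 105 105 106 107 109]
102 [100 101 102 103 103 104 105 106]
104 [ 96  98  99 100 100 101 101 105]
106 [ 93  96  96  97  97  98  99 102]
108 [92 93 93 95 95 97 98 99]
110 [89 90 90 92 94 95 95 95]
112 [86 87 88 90 91 92 93 92]
114 [83 84 85 86 87 87 87 89]
```

>>> {"name": "play_rows", "arguments": {"motion": [{"translation": [0,0.32,0.65],"roll": 0,"fingers": 1},{"translation": [0,0.55,1.3],"roll": 0,"fingers": 1},{"translation": [0,0.72,2.2],"roll": 0,"fingers": 1},{"translation": [0,0.72,2.2],"roll": 0,"fingers": 1},{"translation": [0,0.72,2.2],"roll": 0,"fingers": 1}]}}

```text
clock: 37.35
eef_pos: [0.3852, -0.3494, 0.0977]
tool_rot: [0.881, -0.474, 0.002, -0.0]
ft_force: [-1.6, -0.4, 10.5]
grip_width: 0.0187
```

```bash
python3 - <<'E'
from h import *
st();c=avg('scene',5);np.savez('pics/sG.npz',**{k:np.array(v) for k,v in c.items()});st();print(ball({**c,'pixels':c['pixels'].astype(np.uint8)}))
th=np.arange(-6,64,2);q=unwrap(c,th,yc=-.041)
for t,r in zip(th,q):print(t,r.round(0).astype(int))
E
```

```text
37.35 [-0.0201 -0.0932  0.0977] 0.0187 Fj -0.54 -1.53 10.55
37.6 [-0.0201 -0.0932  0.0977] 0.0187 Fj -1.06 -1.86 9.93
[ 0.0621 -0.0285  0.03  ]
-6 [24 24 21 18 18 15 17 17]
-4 [20 20 19 15 17 17 18 19]
-2 [17 16 17 15 17 21 19 25]
0 [18 16 16 17 20 24 21 29]
2 [19 14 18 21 22 26 24 32]
4 [20 18 20 28 29 32 31 31]
6 [27 27 24 31 31 32 32 28]
8 [32 31 30 30 30 32 32 30]
10 [34 32 32 29 31 32 35 30]
12 [32 31 32 30 33 31 34 30]
14 [33 33 31 28 32 32 33 33]
16 [32 32 30 28 33 32 32 33]
18 [31 31 32 33 31 32 33 32]
20 [32 33 32 32 33 31 32 32]
22 [32 33 33 30 32 32 32 31]
24 [33 31 34 33 30 33 33 33]
26 [32 33 32 32 31 33 32 32]
28 [32 32 32 30 29 27 25 26]
30 [32 32 33 34 29 20 25 24]
32 [33 33 32 31 31 31 31 32]
34 [32 33 32 34 33 31 32 33]
36 [30 31 32 31 31 32 33 31]
38 [33 37 34 33 29 30 30 32]
40 [66 69 66 59 49 38 31 32]
42 [ 84  99 132  99  84  69  39  31]
44 [160 168 182 161 149 127  67  31]
46 [185 185 184 181 181 174 100  32]
48 [183 183 181 179 181 184 126  34]
50 [180 179 178 178 179 180 133  36]
52 [174 173 173 176 176 177 148  58]
54 [167 167 169 171 171 175 170 108]
56 [161 162 164 165 167 171 172 127]
58 [156 157 158 160 162 164 167 140]
60 [151 152 153 156 158 157 160 149]
62 [148 147 148 150 151 152 155 155]
```

>>> {"name": "play_rows", "arguments": {"motion": [{"translation": [0,-0.19,-0.9],"roll": 0,"fingers": 1},{"translation": [0,-0.54,-1.76],"roll": 0,"fingers": 1},{"translation": [0,-1.03,-2.54],"roll": 0,"fingers": 1},{"translation": [0,-1.65,-3.23],"roll": 0,"fingers": 1},{"translation": [0,-2.37,-3.8],"roll": 0,"fingers": 1},{"translation": [0,-3.19,-4.23],"roll": 0,"fingers": 1},{"translation": [0,-4.07,-4.52],"roll": 0,"fingers": 1},{"translation": [0,-4.98,-4.65],"roll": 0,"fingers": 1},{"translation": [0,-5.91,-4.61],"roll": 0,"fingers": 1},{"translation": [0,-6.81,-4.42],"roll": 0,"fingers": 1},{"translation": [0,-7.67,-4.08],"roll": 0,"fingers": 1},{"translation": [0,-8.15,-3.8],"roll": 0,"fingers": 1},{"translation": [0,-8.52,-3.53],"roll": 0,"fingers": 1},{"translation": [0,-8.52,-3.53],"roll": 0,"fingers": 1},{"translation": [0,-8.52,-3.53],"roll": 0,"fingers": 1}]}}

```text
clock: 38.85
eef_pos: [0.4544, -0.3036, 0.1326]
tool_rot: [0.88, -0.474, 0.0, 0.003]
ft_force: [-4.9, -2.8, 8.5]
grip_width: 0.0186
```

```bash
python3 - <<'E'
from h import *
st();c,F,T,p=wr(4)
for ay in(-.040,-.041):print('theta',np.degrees(np.arctan2(ay-p[1],p[2]+.005-.096)),'M',T[0]+(p[1]-ay)*F[2]-(p[2]+.2-.096)*F[1])
print(ball(c))
E
```

```text
38.85 [-0.0202 -0.0102  0.1326] 0.0186 Fj -0.34 -5.62 8.48
F [ 0.09 -5.97  8.4 ] [0.37 0.39 0.44] T [-1.702  0.071  0.033] [0.02  0.027 0.024] P [-0.0202 -0.0102  0.1326]
theta -35.596949340413126 M -0.03855948258858488
theta -36.497041843018664 M -0.030163642337946994
[ 0.062  -0.0274  0.03  ]
```

>>> {"name": "play_rows", "arguments": {"motion": [{"translation": [0,0.2,0],"roll": 0,"fingers": 1},{"translation": [0,0.2,0],"roll": 0,"fingers": 0.2},{"translation": [0,0.2,0],"roll": 0,"fingers": 0},{"translation": [0,0.2,-1],"roll": 0,"fingers": 0},{"translation": [0,1,-2],"roll": 0,"fingers": 0},{"translation": [0,1,-2],"roll": 0,"fingers": 0},{"translation": [0,1,-2],"roll": 0,"fingers": 0}]}}

```text
clock: 39.63
eef_pos: [0.4477, -0.3081, 0.152]
tool_rot: [0.881, -0.474, 0.001, 0.0]
ft_force: [0.3, -0.2, 0.1]
grip_width: 0.0423
```

```bash
python3 - <<'E'
from h import *
th=np.arange(55,117)
a=bot.camera('scene');st();b=avg('scene',3)
for _ in range(6):bot.camera('top')
c=avg('scene',3);print('roll diff',np.abs(unwrap(c,th)-unwrap(b,th)).mean(),ball(a));st();go(W(-.0205,-.0405,.144))
E
```

```text
39.6833 [-0.0205 -0.0182  0.1514] 0.0425 Fj 0.5 0.05 1.37
roll diff 0.653113 [ 0.0621 -0.0285  0.03  ]
40.2833 [-0.0209 -0.0181  0.1508] 0.0423 Fj 1.02 -0.39 0.45
yaw -56.55 trans cm [0.04 2.24 0.68] roll -0.0 -0.0
```

>>> {"name": "play_rows", "arguments": {"motion": [{"translation": [0.05,1.1,0],"roll": 0,"fingers": 0},{"translation": [0.05,2.2,0.3],"roll": 0,"fingers": 0},{"translation": [0.05,2.2,0.7],"roll": 0,"fingers": 0},{"translation": [0.05,2.2,0.7],"roll": 0,"fingers": 0},{"translation": [0.05,2.2,0.7],"roll": 0,"fingers": 0},{"translation": [0.05,2.2,0.7],"roll": 0,"fingers": 0},{"translation": [0.05,2.2,0.7],"roll": 0,"fingers": 0.2},{"translation": [0.05,2.2,0.7],"roll": 0,"fingers": 0.4},{"translation": [0.05,2.2,0.7],"roll": 0,"fingers": 1},{"translation": [0.05,2.2,0.7],"roll": 0,"fingers": 1},{"translation": [0.05,2.2,0.7],"roll": 0,"fingers": 1},{"translation": [0.05,2.2,0.7],"roll": 0,"fingers": 1},{"translation": [0.05,2.2,0.7],"roll": 0,"fingers": 1},{"translation": [0.05,2.2,0.7],"roll": 0,"fingers": 1}]}}

```text
clock: 41.45
eef_pos: [0.4296, -0.32, 0.1442]
tool_rot: [0.881, -0.474, 0.0, -0.0]
ft_force: [0.5, 1.4, 3.4]
grip_width: 0.0187
```

```bash
python3 - <<'E'
from h import *
st();s=snap('scene','sZ');print(ball(s));st()
im=s['pixels'][190:370,180:400,::-1];cv2.imwrite('pics/final.png',cv2.resize(im,None,fx=3,fy=3,interpolation=cv2.INTER_CUBIC))
E
```

```text
41.45 [-0.0201 -0.0399  0.1442] 0.0187 Fj -0.85 1.17 3.39
[ 0.062  -0.0288  0.03  ]
41.5 [-0.0201 -0.04    0.1442] 0.0187 Fj -0.75 1.25 2.93
```

View pics/final.png

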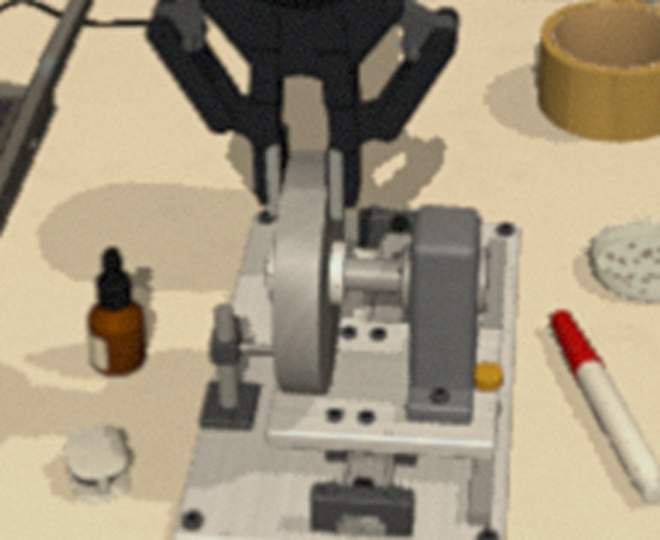

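The final view shows the wheel pinched at the top (about (303,165)) in front of the scriber (about (230,350)), with the orange ball at its neutral spot (488,376). The bottle, loupe, marker and dish are all in place, so I hand in.

```bash
python3 -c "
from workcell import bot
print(bot.job_done())"
```

```text
the job is handed in; nothing more can be done
None
```

I handed the job in at about 41.5 s of the 72 s allowed. The carriage is home in the detent, and the flywheel is gripped at the top of its rim with the heavy side at my best estimate of straight down. No verdict came back.

**Carriage:** I slid it along by the pinched rim. It held against about 9–10 N both ways with only about 1 mm of movement, and it returned to the same spot each time I let go. In the last picture it was still at that spot.

**Heavy side:**
- **Clockwise rest:** released after a clockwise turn, the wheel stopped with the scored line at about -58.5°, measured clearly in averaged top views.
- **Counter-clockwise rest:** released after a turn the other way, it stopped with the line at about -102°. I inferred this from a partly hidden view plus the measured tool travel, so it is good to a few degrees only.
- **Middle:** that is about -80°, with the wheel stopping about 21.6° short on each side, inside the stated 17–30°. I set the wheel at about -78°. It did not roll when let go there, and I gripped it again at the top.

**Last checks:** the grip was closed at 18.7 mm with about 3 N or less on the wrist. The bottle, loupe, marker and petri dish look unmoved.

**Not confirmed or disagreeing:**
- I could not see the line at the final angle because it was out of both views.
- My camera estimate of the scriber's position along the rail differed from the carriage's by 3–6 mm. I put this down to calibration and trusted the feel of the detent.

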